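Close a book press evenly, crisscross in two passes

ROBOT

A 6-joint arm with a two-finger parallel gripper is mounted at the origin on the work surface. World frame = base frame: x ahead of the robot, y to its left, z up, the work surface at z = 0. Lengths are in m, angles in rad, forces in N, time in s.
With the tool pointing down it reaches from about 0.325 to 0.775 m from the base axis. Payload 9.3 kg.
Tool frame: the origin (TCP) lies midway between the tips of the shut fingers; the grasp point (between the pads) lies 19 mm behind it (bot.pinch_z is the distance from the TCP to the grasp point, in m); z points along the fingers, y is the line along which they close (so a half turn about z gives the same grasp; the last joint's range is limited). The gripper opens to 85 mm and grips with 20 to 120 N. Pads are 22 mm wide; open, the fingers measure 114 mm over their backs; the gripper's body (76 mm by 85 mm) begins 54 mm behind the grasp point. The pads swing forward as they close: fully open they stand 13 mm farther back than shut.
Start: joints at [1.088, 0.259, 0.021, 1.334, 0, 1.418], TCP at [0.178, 0.52, 0.231] pointing down, gripper open.
Joint ranges: [-3.04, 3.04], [-0.91, 1.82], [-1.04, 1.36], [-1.92, 1.95], [-1.52, 1.45], [-3.14, 3.14]. Speed limits (rad/s): [2.22, 2.22, 2.79, 3.14, 3.14, 3.14].

INTERFACE

Orientations are given as a unit quaternion [w, x, y, z].
In Python, from plant import bot, imaging, nets gives the robot as it stands.
- The arm moves only by the tool jog_arm, never from a script. Its argument "commands" is a list of rows, each an object with "offset": the shift along the tool's x, y, z in units of 600 mm (1.0 is 600 mm), a list of three; "roll": the turn about the tool's z in units of 90 degrees (1.0 is 90 degrees); "gripper": the closure, from -1 (fully open) to 1 (shut), so that 0 is half open. In form: [{"offset": [dx, dy, dz], "roll": roll, "gripper": gripper}, ...]. A call has 1 to 8 rows; each row shifts and turns the commanded pose from where the row before left it, along the tool's axes as they then stand; what a row does not reach is not made up. A row lasts 1/12 s, in which the tool goes at most 41.7 mm and 7.16 degrees, less where a joint would pass 70% of its speed; a pose out of reach is approached as far as the arm can. A call with a number of a shift or a turn outside -1 to 1 is refused whole. A call with a gripper value outside its range is refused whole. The fingers move at their own pace and stop on an object; "squeeze" is the grip in N (left out, the last holds). Time passes only in rows, so rows that do not move let the fingers close. It gives the time, the measured TCP pose, the force, the opening and the grip force at its end, in the units of the state.
- bot.get_obs(): the state, without advancing time (a new reading comes with each control period).
- imaging.camera(name): name is "scene" or "top" or "wrist"; returns the picture (420x560x3 uint8, red, green, blue); there is no depth.
- imaging.get_calibration(name): a dict with "fx", "fy", "cx", "cy" (pixels), "k1" (the pictures are not rectified: a ray, as slopes to the right and down, at radius r is drawn at 1 + k1 r^2 times it, then the intrinsics apply), "R" (3x3) and "t" (3): a world point X has camera coordinates R X + t; the wrist camera has in their place "hand_eye" (4x4, takes a point from camera to tool coordinates, whose origin is the TCP and whose axes are the flange's). Camera axes: x right, y down, z forward; pixel columns grow to the right and rows downward; lengths in m; the calibration is good to about 2 mm. A picture is of the moment at which its call begins: read the wrist's pose just before it. get_calibration takes no time and is no camera call.
- bot.sign_off(): hands the job in; it is judged then, once.
Trained networks look in the newest picture that a camera, given by its name, has taken for a name from the list of things; names that differ only in an ending like _2 or _b are one class to them, and where a whole thing is asked for, a point or a joint stands for the part that bears it (a point fixed in the world has none). Each returns a list of dicts, best first, with "conf" (0 to 1); they miss things now and then, are a little off and sometimes report something else, mostly with a low value. They report only what shows in the picture. A call takes as long as a camera call.
- nets.look_for(camera, query): "extent" ([left, top, right, bottom] in pixels, round what is visible of it).
- nets.spot_point(camera, query): "uv" ([column, row] in pixels: a listed point, or the origin of a listed thing).
The state is a dict: "t": time; "joints": joint angles; "joint_vel": joint speeds; "joint_torque": joint torques, N m; "eef_pos": TCP position; "eef_rot": TCP orientation; "force": force on the tool from outside, world axes, zero at the start; "ft_torque": the same for the moment, N m; "finger_gap": finger opening in m; "grip_force": force on a finger pad.
Only numpy, scipy, OpenCV 4.12 (cv2) and the standard library are available. Lean on these libraries where they do the work, as an engineer would, in place of code of your own. Each camera call takes 0.05 s, during which the arm holds its last target. There are 200 camera calls.

TASK

Tighten the four red wing knobs of the book press clockwise in two crisscross passes, going from each knob to the one diagonally opposite, then the other diagonal: in the first pass turn each knob through its free play until you feel it bite and its brass collar has just begun to turn along, and stop before it clicks. Only when all four have bitten, go round crisscross again and turn each on until it clicks past its detent, and stop there without overtightening. Let go at the end and leave the other things on the bench where they lie.

Things in the scene. Friction and masses are not known exactly. Their poses are not given: they have to be found in the camera images.
- press: the book press: a plywood base 180 x 230 mm, an A5 blue book (210 x 140 mm) that peeps out 15 mm at both long sides, and a light wooden top board (180 x 230 mm, its upper face 80 mm above the origin). Origin: centre of the underside; z up, x and y along the short and the long side. Its four red wing knobs stand at (-60, 85) a, (60, 85) b, (60, -85) c, (-60, -85) d mm in its x and y; a-c and b-d are the diagonal pairs.
- knob_a_grip (a point): red wing knob a: point on its upright axis to grip, 122 mm above the bench. The wing is an upright blade 44 mm long (along this point's x), 12 mm thick (y), 40 mm tall; its top is 15.5 mm above this point, the knob's round foot (34 mm across) 24 mm below. Clockwise from above tightens. It first runs free (0.02 N m) for 0.1 to 1.1 rad, a hidden play that differs every time, then bites.
- collar_a (a joint): brass collar (56 mm across) under knob a, rad, grows clockwise (tightening); starts at 0 to 0.15. Once bitten the knob drives it (about 0.2 N m); at 0.39 a detent begins (about 0.55 N m, easing towards its crest at 0.65); past it the collar snaps on to about 0.9; let go before it, it springs back to about 0.4. Turning the knob back only opens play again and never loosens the collar. Past 1.5 it is overtightened.
- mark_a (a point): white tick on top of the brass collar under knob a, 23.5 mm from the knob's axis, 92.5 mm above the bench; it moves as the collar turns.
- knob_b_grip (a point): red wing knob b: point on its upright axis to grip, 122 mm above the bench. The wing is an upright blade 44 mm long (along this point's x), 12 mm thick (y), 40 mm tall; its top is 15.5 mm above this point, the knob's round foot (34 mm across) 24 mm below. Clockwise from above tightens. It first runs free (0.02 N m) for 0.1 to 1.1 rad, a hidden play that differs every time, then bites.
- collar_b (a joint): brass collar (56 mm across) under knob b, rad, grows clockwise (tightening); starts at 0 to 0.15. Once bitten the knob drives it (about 0.2 N m); at 0.39 a detent begins (about 0.55 N m, easing towards its crest at 0.65); past it the collar snaps on to about 0.9; let go before it, it springs back to about 0.4. Turning the knob back only opens play again and never loosens the collar. Past 1.5 it is overtightened.
- mark_b (a point): white tick on top of the brass collar under knob b, 23.5 mm from the knob's axis, 92.5 mm above the bench; it moves as the collar turns.
- knob_c_grip (a point): red wing knob c: point on its upright axis to grip, 122 mm above the bench. The wing is an upright blade 44 mm long (along this point's x), 12 mm thick (y), 40 mm tall; its top is 15.5 mm above this point, the knob's round foot (34 mm across) 24 mm below. Clockwise from above tightens. It first runs free (0.02 N m) for 0.1 to 1.1 rad, a hidden play that differs every time, then bites.
- collar_c (a joint): brass collar (56 mm across) under knob c, rad, grows clockwise (tightening); starts at 0 to 0.15. Once bitten the knob drives it (about 0.2 N m); at 0.39 a detent begins (about 0.55 N m, easing towards its crest at 0.65); past it the collar snaps on to about 0.9; let go before it, it springs back to about 0.4. Turning the knob back only opens play again and never loosens the collar. Past 1.5 it is overtightened.
- mark_c (a point): white tick on top of the brass collar under knob c, 23.5 mm from the knob's axis, 92.5 mm above the bench; it moves as the collar turns.
- knob_d_grip (a point): red wing knob d: point on its upright axis to grip, 122 mm above the bench. The wing is an upright blade 44 mm long (along this point's x), 12 mm thick (y), 40 mm tall; its top is 15.5 mm above this point, the knob's round foot (34 mm across) 24 mm below. Clockwise from above tightens. It first runs free (0.02 N m) for 0.1 to 1.1 rad, a hidden play that differs every time, then bites.
- collar_d (a joint): brass collar (56 mm across) under knob d, rad, grows clockwise (tightening); starts at 0 to 0.15. Once bitten the knob drives it (about 0.2 N m); at 0.39 a detent begins (about 0.55 N m, easing towards its crest at 0.65); past it the collar snaps on to about 0.9; let go before it, it springs back to about 0.4. Turning the knob back only opens play again and never loosens the collar. Past 1.5 it is overtightened.
- mark_d (a point): white tick on top of the brass collar under knob d, 23.5 mm from the knob's axis, 92.5 mm above the bench; it moves as the collar turns.
- folder: the ivory bone folder, 18 x 130 x 5 mm, lying across the middle of the press's top board; a bystander. Origin: centre of the underside.
- spool: a yellow thread spool, 28 mm across, 35 mm tall, standing beside the press; a bystander. Origin: centre of the underside.
- scissors: steel scissors with white handles, about 185 mm long, flat on the bench; a bystander. Origin: centre of the underside.
- glue_jar: a white glue jar, 64 mm across, 75 mm tall; a bystander. Origin: centre of the underside.
- brush: a wooden glue brush, 200 mm long, lying; a bystander. Origin: centre of the underside.
- ruler: a steel ruler, 300 x 30 x 4 mm, lying beyond the press; a bystander. Origin: centre of the underside.
- book: a closed red book, 120 x 170 x 28 mm, lying; a bystander. Origin: centre of the underside.

How it is judged:
On the way, in this order (a step that is already met when the one before it is completed fails the run):
1. first pass: a first knob bitten (collar tick moved over 1.5 mm) (distance of any of mark_a, mark_b, mark_c, mark_d from where it was at the start of the episode above 0.0015 m), for 0.1 s.
2. first pass: the knob diagonally opposite to it too bitten (collar tick moved over 1.5 mm) ((distance of each of mark_a, mark_c from where it was at the start of the episode above 0.0015 m or distance of each of mark_b, mark_d from where it was at the start of the episode above 0.0015 m)), for 0.1 s.
3. first pass: a third knob too bitten (collar tick moved over 1.5 mm) ((distance of each of mark_b, mark_c, mark_d from where it was at the start of the episode above 0.0015 m or distance of each of mark_a, mark_c, mark_d from where it was at the start of the episode above 0.0015 m or distance of each of mark_a, mark_b, mark_d from where it was at the start of the episode above 0.0015 m or distance of each of mark_a, mark_b, mark_c from where it was at the start of the episode above 0.0015 m)), for 0.1 s.
4. first pass: all four knobs bitten (collar tick moved over 1.5 mm) (distance of each of mark_a, mark_b, mark_c, mark_d from where it was at the start of the episode above 0.0015 m), for 0.1 s.
5. second pass: a first knob clicked (collar past 0.8 rad) (value of joint any of collar_a, collar_b, collar_c, collar_d above 0.8 rad), for 0.1 s.
6. second pass: the knob diagonally opposite to it too clicked (collar past 0.8 rad) ((value of joint each of collar_a, collar_c above 0.8 rad or value of joint each of collar_b, collar_d above 0.8 rad)), for 0.1 s.
7. second pass: a third knob too clicked (collar past 0.8 rad) ((value of joint each of collar_b, collar_c, collar_d above 0.8 rad or value of joint each of collar_a, collar_c, collar_d above 0.8 rad or value of joint each of collar_a, collar_b, collar_d above 0.8 rad or value of joint each of collar_a, collar_b, collar_c above 0.8 rad)), for 0.1 s.
8. second pass: all four knobs clicked (collar past 0.8 rad) (value of joint each of collar_a, collar_b, collar_c, collar_d above 0.8 rad), for 0.1 s.
At the end, for the whole second after the job is handed in: All four collars stand between 0.8 rad (past the detent) and 1.5 rad, and no bystander has moved more than 30 mm (all of step 8 and value of joint each of collar_a, collar_b, collar_c, collar_d below 1.5 rad and distance of each of folder, spool, scissors, glue_jar, brush, ruler, book from where it was at the start of the episode below 0.03 m); the robot touches nothing.
It fails at once if first pass out of crisscross order: two neighbouring knobs bitten before either's opposite ((distance of each of mark_a, mark_b from where it was at the start of the episode above 0.0015 m and not (distance of mark_c from where it was at the start of the episode above 0.0015 m) and not (distance of mark_d from where it was at the start of the episode above 0.0015 m)) or (distance of each of mark_b, mark_c from where it was at the start of the episode above 0.0015 m and not (distance of mark_d from where it was at the start of the episode above 0.0015 m) and not (distance of mark_a from where it was at the start of the episode above 0.0015 m)) or (distance of each of mark_c, mark_d from where it was at the start of the episode above 0.0015 m and not (distance of mark_a from where it was at the start of the episode above 0.0015 m) and not (distance of mark_b from where it was at the start of the episode above 0.0015 m)) or (distance of each of mark_d, mark_a from where it was at the start of the episode above 0.0015 m and not (distance of mark_b from where it was at the start of the episode above 0.0015 m) and not (distance of mark_c from where it was at the start of the episode above 0.0015 m))).
It fails at once if second pass out of crisscross order: two neighbouring knobs clicked before either's opposite ((value of joint each of collar_a, collar_b above 0.8 rad and not (value of joint collar_c above 0.8 rad) and not (value of joint collar_d above 0.8 rad)) or (value of joint each of collar_b, collar_c above 0.8 rad and not (value of joint collar_d above 0.8 rad) and not (value of joint collar_a above 0.8 rad)) or (value of joint each of collar_c, collar_d above 0.8 rad and not (value of joint collar_a above 0.8 rad) and not (value of joint collar_b above 0.8 rad)) or (value of joint each of collar_d, collar_a above 0.8 rad and not (value of joint collar_b above 0.8 rad) and not (value of joint collar_c above 0.8 rad))).
It fails at once if a knob clicked (collar past 0.8 rad) before all four have bitten (value of joint any of collar_a, collar_b, collar_c, collar_d above 0.8 rad and not (distance of each of mark_a, mark_b, mark_c, mark_d from where it was at the start of the episode above 0.0015 m)).
It fails at once if a collar overtightened past 1.5 rad (value of joint any of collar_a, collar_b, collar_c, collar_d above 1.5 rad).
It fails at once if a bystander moved more than 30 mm (distance of any of folder, spool, scissors, glue_jar, brush, ruler, book from where it was at the start of the episode above 0.03 m).
It also fails if it takes over 72 s, if anything falls off the work surface, if the arm or the gripper's body presses on something with over 40 N, if the wrist force passes 120 N, or if a joint passes its speed limit or range.

## Working session

There is one attempt and no reset: what is moved stays moved. The work goes in short steps, Python scripts to look and compute and a tool call to move; the robot and the scene stay as the last step left them, time stands still between calls to the robot, and variables do not carry over. Pictures are saved under pics/ and viewed, at most 10 in all, crops included, and the job is handed in when it is done.

Besides the shell and the picture viewer there is one more tool, called as a command line: name --argument value ..., lists and objects as JSON in quotes. jog_arm: Moves the arm, as the interface text tells. Shifts and turns lie within -1 to 1; 1 stands for 600 mm of shift or 90 degrees of turn. Its arguments: {"type":"object","properties":{"commands":{"type":"array"},"squeeze":{"type":"number"}},"required":["commands"]}

```bash
mkdir -p pics; ls; cat > h.py <<'E'
import numpy as np, cv2
from plant import bot, imaging, nets
def ray(cam,uv,T=None):
    c=imaging.get_calibration(cam)
    d=np.array([(uv[0]-c['cx'])/c['fx'],(uv[1]-c['cy'])/c['fy']]); s=d.copy()
    for _ in range(20): s=d/(1+c['k1']*(s@s))
    v=np.array([*s,1.])
    if cam=='wrist':
        H=np.array(c['hand_eye']); M=T@H; return M[:3,3],M[:3,:3]@v
    R=np.array(c['R']);t=np.array(c['t']); return -R.T@t,R.T@v
def onz(cam,uv,z,T=None):
    o,v=ray(cam,uv,T); return o+v*(z-o[2])/v[2]
def tcp():
    from scipy.spatial.transform import Rotation as Ro
    o=bot.get_obs();T=np.eye(4);q=o['eef_rot'];T[:3,:3]=Ro.from_quat([q[1],q[2],q[3],q[0]]).as_matrix();T[:3,3]=o['eef_pos'];return T
def proj(cam,X,T=None):
    c=imaging.get_calibration(cam)
    if cam=='wrist':
        p=np.linalg.inv(T@np.array(c['hand_eye']))@np.array([*X,1]);p=p[:3]
    else: p=np.array(c['R'])@X+np.array(c['t'])
    s=p[:2]/p[2]; s=s*(1+c['k1']*(s@s)); return np.array([s[0]*c['fx']+c['cx'],s[1]*c['fy']+c['cy']])
E
python3 - <<'E'
from h import *
o=bot.get_obs();print(o); print(tcp())
for c in ['top','scene']:
    im=imaging.camera(c);cv2.imwrite(f'pics/{c}0.png',im[:,:,::-1])
    for q,z in [('knob_a_grip',.122),('mark_a',.0925),('press',0)]:
        for d in nets.spot_point(c,q): print(c,q,np.round(d['uv'],1),round(d['conf'],2),np.round(onz(c,d['uv'],z),4))
E
```

```text
pics
{'t': 0.0, 'joints': array([1.08842353e+00, 2.59202458e-01, 2.07748857e-02, 1.33370579e+00,
       1.01526943e-05, 1.41821147e+00]), 'joint_vel': array([ 7.16716290e-05,  1.41429440e-03,  7.67542152e-05,  1.09132977e-03,
       -1.46905938e-03,  1.04667040e-04]), 'joint_torque': array([-1.52817091e-03, -5.55639231e+01,  3.44525313e+01,  1.38234705e-02,
       -1.81411042e-04, -4.27095074e-06]), 'eef_pos': array([0.17797788, 0.5201166 , 0.23066576]), 'eef_rot': array([-2.13515276e-04,  1.64147707e-01,  9.86435544e-01, -6.33523717e-04]), 'force': array([ 0.62021355,  0.40150867, -0.1169496 ]), 'ft_torque': array([ 0.01212383, -0.00881902,  0.03308337]), 'grip_force': 0.0, 'finger_gap': 0.08544892198826114}
[[-9.46110969e-01  3.23841995e-01 -6.29221046e-04  1.77977877e-01]
 [ 3.23842536e-01  9.46110258e-01 -1.17976454e-03  5.20116605e-01]
 [ 2.13255183e-04 -1.31995671e-03 -9.99999106e-01  2.30665759e-01]
 [ 0.00000000e+00  0.00000000e+00  0.00000000e+00  1.00000000e+00]]
top knob_a_grip [302.3 244.8] 0.59 [ 0.5312 -0.0481  0.122 ]
top knob_a_grip [281.4 242.5] 0.49 [0.5367 0.0038 0.122 ]
top mark_a [368.6 198.1] 0.71 [ 0.6547 -0.2214  0.0925]
top mark_a [306.1 191. ] 0.55 [ 0.6725 -0.0595  0.0925]
top mark_a [305.3 235. ] 0.5 [ 0.5585 -0.057   0.0925]
top mark_a [372.1 240.8] 0.49 [ 0.544  -0.228   0.0925]
top press [335.2 228.7] 0.61 [ 0.5849 -0.1441  0.    ]
scene knob_a_grip [266.4 183.4] 0.55 [ 0.5341 -0.0541  0.122 ]
scene mark_a [251.  221.6] 0.74 [ 0.6669 -0.0612  0.0925]
scene mark_a [193.9 208.8] 0.7 [ 0.6571 -0.2327  0.0925]
scene mark_a [210.6 184.9] 0.63 [ 0.5473 -0.2261  0.0925]
scene mark_a [263.4 196.6] 0.6 [ 0.5601 -0.0567  0.0925]
scene press [232.7 223.3] 0.62 [ 0.6011 -0.1457  0.    ]
```

View pics/top0.png

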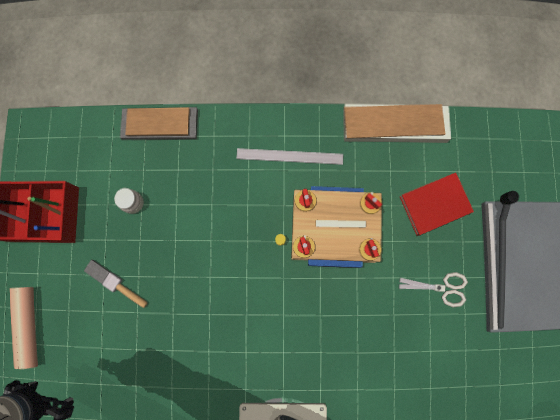

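View pics/scene0.png

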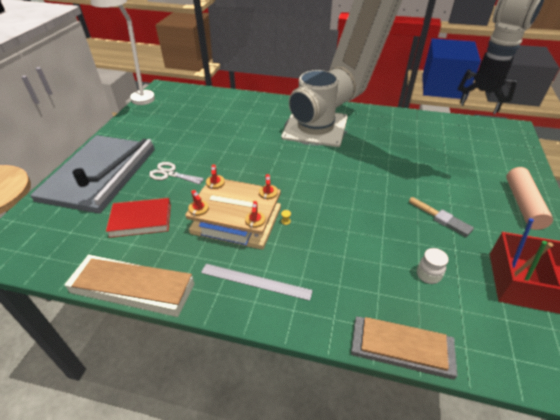

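```bash
python3 - <<'E'
from h import *
T=tcp();print(np.round(imaging.get_calibration('wrist')['hand_eye'],3)); c=imaging.get_calibration('wrist');print(c['fx'],c['cx'])
for X in [(.55,-.145,.30),(.6,-.145,.3)]:
    print(np.round(T[:3,:3].T@(np.array(X)-T[:3,3])/.6,3))
E
```

```text
[[ 0.001 -0.961 -0.276  0.07 ]
 [ 1.     0.001 -0.     0.002]
 [ 0.    -0.276  0.961 -0.143]
 [ 0.     0.     0.     1.   ]]
304.9254203503295 279.3145968238223
[-0.946 -0.848 -0.115]
[-1.024 -0.821 -0.115]
```

jog_arm --commands '[{"offset": [-0.0414, -0.0347, -0.0048], "roll": 0, "gripper": -1}, {"offset": [-0.0414, -0.0347, -0.0048], "roll": 0, "gripper": -1}, {"offset": [-0.0414, -0.0347, -0.0048], "roll": 0, "gripper": -1}, {"offset": [-0.0414, -0.0347, -0.0048], "roll": 0, "gripper": -1}, {"offset": [-0.0414, -0.0347, -0.0048], "roll": 0, "gripper": -1}, {"offset": [-0.0414, -0.0347, -0.0048], "roll": 0, "gripper": -1}, {"offset": [-0.0414, -0.0347, -0.0048], "roll": 0, "gripper": -1}, {"offset": [-0.0414, -0.0347, -0.0048], "roll": 0, "gripper": -1}]'

```text
t: 1.07
eef_pos: [0.3126, 0.297, 0.2546]
eef_rot: [0.0, 0.164, 0.986, 0.0]
force: [0.3, 0.6, -0.5]
finger_gap: 0.0854
grip_force: 0.0
```

jog_arm --commands '[{"offset": [-0.0414, -0.0347, -0.0048], "roll": 0, "gripper": -1}, {"offset": [-0.0414, -0.0347, -0.0048], "roll": 0, "gripper": -1}, {"offset": [-0.0414, -0.0347, -0.0048], "roll": 0, "gripper": -1}, {"offset": [-0.0414, -0.0347, -0.0048], "roll": 0, "gripper": -1}, {"offset": [-0.0414, -0.0347, -0.0048], "roll": 0, "gripper": -1}, {"offset": [-0.0414, -0.0347, -0.0048], "roll": 0, "gripper": -1}, {"offset": [-0.0414, -0.0347, -0.0048], "roll": 0, "gripper": -1}, {"offset": [-0.0414, -0.0347, -0.0048], "roll": 0, "gripper": -1}]'

```text
t: 1.73
eef_pos: [0.4468, 0.0749, 0.2777]
eef_rot: [0.0, 0.164, 0.986, 0.0]
force: [1.0, 0.4, -0.7]
finger_gap: 0.0853
grip_force: 0.0
```

jog_arm --commands '[{"offset": [-0.0414, -0.0347, -0.0048], "roll": 0, "gripper": -1}, {"offset": [-0.0414, -0.0347, -0.0048], "roll": 0, "gripper": -1}, {"offset": [-0.0414, -0.0347, -0.0048], "roll": 0, "gripper": -1}, {"offset": [-0.0414, -0.0347, -0.0048], "roll": 0, "gripper": -1}, {"offset": [-0.0414, -0.0347, -0.0048], "roll": 0, "gripper": -1}, {"offset": [-0.0414, -0.0347, -0.0048], "roll": 0, "gripper": -1}, {"offset": [-0.0414, -0.0347, -0.0048], "roll": 0, "gripper": -1}, {"offset": [0, 0, 0], "roll": 0, "gripper": -1}]'

```text
t: 2.4
eef_pos: [0.5658, -0.1223, 0.2964]
eef_rot: [-0.0, 0.166, 0.986, -0.0]
force: [0.2, 0.3, -1.0]
finger_gap: 0.0854
grip_force: 0.0
```

```bash
python3 - <<'E'
from h import *
o=bot.get_obs();T=tcp();print(o['t'],T[:3],o['joints'],o['ft_torque'])
im=imaging.camera('wrist');cv2.imwrite('pics/w1.png',im[:,:,::-1])
for q,z in [('knob_a_grip',.122),('mark_a',.0925),('press',0)]:
    for d in nets.spot_point('wrist',q): print(q,np.round(d['uv'],1),round(d['conf'],2),np.round(onz('wrist',d['uv'],z,T),4))
E
```

```text
2.4 [[-9.45038156e-01  3.26959870e-01 -3.56708178e-04  5.65846708e-01]
 [ 3.26960060e-01  9.45037756e-01 -8.71180824e-04 -1.22268155e-01]
 [ 5.22615275e-05 -9.39928447e-04 -9.99999557e-01  2.96356697e-01]] [-3.57241221e-01  3.01424729e-01  2.45307292e-01  1.51470843e+00
 -9.40916682e-04 -2.41561910e-02] [ 0.03188321 -0.03016219 -0.07116718]
knob_a_grip [331.  133.4] 0.97 [ 0.5302 -0.0532  0.122 ]
mark_a [194.7 194.1] 0.97 [ 0.5475 -0.2193  0.0925]
mark_a [332.7 151.1] 0.75 [ 0.5523 -0.0527  0.0925]
mark_a [228.6 280.8] 0.73 [ 0.666  -0.2237  0.0925]
mark_a [357.3 243.9] 0.65 [ 0.6702 -0.0557  0.0925]
press [273.9 188.4] 0.92 [ 0.5902 -0.1378  0.    ]
press [332.2 132.4] 0.41 [ 0.5411 -0.0341  0.    ]
```

View pics/w1.png

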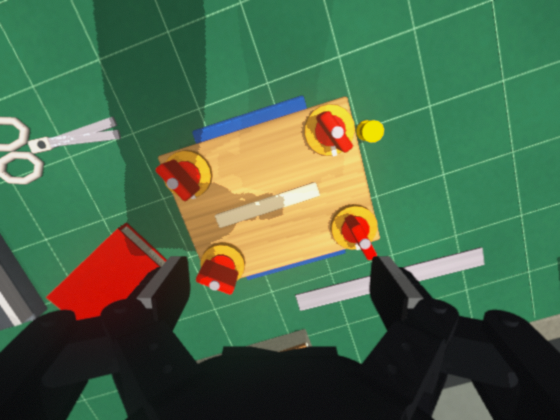

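```bash
cat > fit.py <<'E'
from h import *
from scipy.optimize import minimize
K=np.array([(-60,85),(60,85),(60,-85),(-60,-85)])/1000.
def hull(P,T):
    uv=np.array([proj('wrist',p,T) for p in P]); return cv2.convexHull((uv*16).astype(np.int32))
def render(c,yaw,T):
    m=np.zeros((420,560),np.uint8)
    u=np.array([np.cos(yaw),np.sin(yaw)]);v=np.array([-u[1],u[0]])
    B=[(*(c+a*.022*u+b*.006*v),z) for a in(-1,1) for b in(-1,1) for z in(.0975,.1375)]
    a=np.linspace(0,2*np.pi,24);C=[(c[0]+.017*np.cos(t),c[1]+.017*np.sin(t),z) for t in a for z in(.0925,.098)]
    for P in(B,C): cv2.fillConvexPoly(m,hull(P,T),255,shift=4)
    return m>0
def redmask(im):
    h=cv2.cvtColor(im,cv2.COLOR_RGB2HSV); m=(((h[...,0]<6)|(h[...,0]>170))&(h[...,1]>150)&(h[...,2]>45)).astype(np.uint8)
    return cv2.morphologyEx(m,cv2.MORPH_CLOSE,cv2.getStructuringElement(2,(9,9)))>0
def fitknob(m,c0,T):
    uv=proj('wrist',[*c0,.115],T).astype(int); w=np.zeros_like(m);r=45
    w[max(0,uv[1]-r):uv[1]+r,max(0,uv[0]-r):uv[0]+r]=1; mm=m&w
    def cost(p):
        R=render(np.array(p[:2]),p[2],T)
        return 1-(R&mm).sum()/max(1,(R|mm).sum())
    best=None
    for y in np.arange(0,np.pi,np.pi/8):
        s=minimize(cost,[*c0,y],method='Nelder-Mead',options=dict(initial_simplex=[[*c0,y],[c0[0]+.008,c0[1],y],[c0[0],c0[1]+.008,y],[*c0,y+.3]],xatol=1e-5,fatol=1e-4,maxiter=120))
        if best is None or s.fun<best.fun: best=s
    return best.x,best.fun
E
cat > a.py <<'E'
from fit import *
T=np.eye(4)
T[:3]=[[-9.45038156e-01,3.26959870e-01,-3.56708178e-04,5.65846708e-01],[3.26960060e-01,9.45037756e-01,-8.71180824e-04,-1.22268155e-01],[5.22615275e-05,-9.39928447e-04,-9.99999557e-01,2.96356697e-01]]
im=cv2.imread('pics/w1.png')[:,:,::-1].copy();m=redmask(im);out=im.copy()
for uv in [(331,133),(186,178),(221,268),(355,232)]:
    x,f=fitknob(m,onz('wrist',uv,.115,T)[:2],T);print(uv,np.round(x,4),round(np.degrees(x[2])%180,1),round(f,3))
    cs,_=cv2.findContours(render(x[:2],x[2],T).astype(np.uint8),0,1);cv2.drawContours(out,cs,-1,(0,0,255),1)
for uv in [(160,156),(347,97),(379,238)]: print(onz('wrist',uv,.08,T))
cv2.imwrite('pics/w1b.png',cv2.resize(out[80:310,140:400],None,fx=3,fy=2.6,interpolation=2)[:,:,::-1])
E
python3 a.py
```

```text
Traceback (most recent call last):
  File "a.py", line 6, in <module>
    x,f=fitknob(m,onz('wrist',uv,.115,T)[:2],T);print(uv,np.round(x,4),round(np.degrees(x[2])%180,1),round(f,3))
        ~~~~~~~^^^^^^^^^^^^^^^^^^^^^^^^^^^^^^^^
  File "fit.py", line 24, in fitknob
    s=minimize(cost,[*c0,y],method='Nelder-Mead',options=dict(initial_simplex=[[*c0,y],[c0[0]+.008,c0[1],y],[c0[0],c0[1]+.008,y],[*c0,y+.3]],xatol=1e-5,fatol=1e-4,maxiter=120))
  File "fit.py", line 20, in cost
    R=render(np.array(p[:2]),p[2],T)
  File "fit.py", line 11, in render
    for P in(B,C): cv2.fillConvexPoly(m,hull(P,T),255,shift=4)
                                        ~~~~^^^^^
  File "fit.py", line 5, in hull
    uv=np.array([proj('wrist',p,T) for p in P]); return cv2.convexHull((uv*16).astype(np.int32))
                 ~~~~^^^^^^^^^^^^^
  File "h.py", line 17, in proj
    c=imaging.get_calibration(cam)
ValueError: time passes only in moves, steps and waits
```

```bash
sed -i 's/imaging.get_calibration(cam)/calib(cam)/' h.py; sed -i '2a import functools\ncalib=functools.lru_cache(None)(lambda c: imaging.get_calibration(c))' h.py; time python3 a.py
```

```text
(331, 133) [ 0.5301 -0.0484  0.4541] 26.0 0.348
(186, 178) [ 0.5237 -0.2195  0.4175] 23.9 0.268
(221, 268) [ 0.644  -0.2233  0.9361] 53.6 0.248
(355, 232) [ 0.6514 -0.0544  3.3916] 14.3 0.308
[ 0.49367607 -0.24382185  0.08      ]
[ 0.50219728 -0.01934488  0.08      ]
[ 0.67753197 -0.02622442  0.08      ]
real	0m3.255s
user	0m3.787s
sys	0m0.044s
```

View pics/w1b.png

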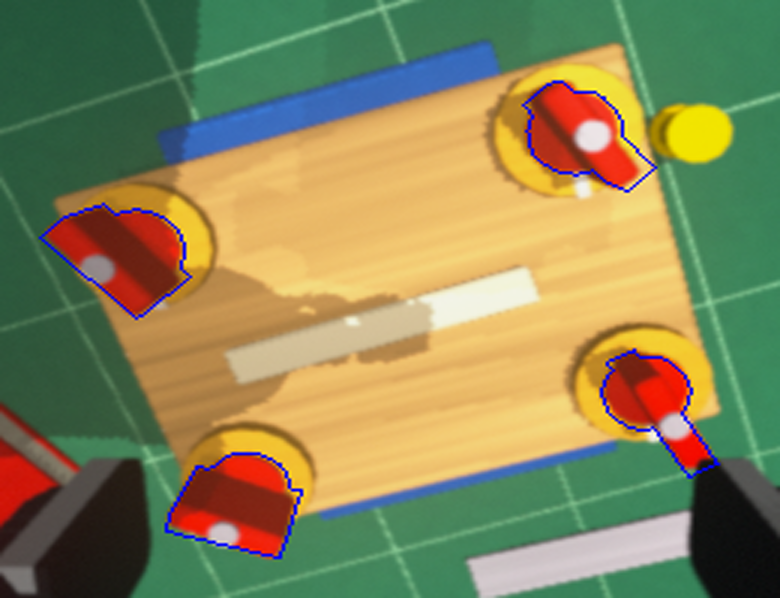

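```bash
cat > plan.py <<'E'
import sys
from h import *
def plan(x,y,z,deg):
    T=tcp();o=bot.get_obs()
    d=T[:3,:3].T@(np.array([x,y,z])-T[:3,3])/.6
    a=np.degrees(np.arctan2(T[1,0],T[0,0])); r=(a-deg+90)%180-90
    print('t',o['t'],'off',np.round(d,4),'rows',np.linalg.norm(d)/.0695,'roll',round(r/90,4),'rows',abs(r)/7.16,'j6',o['joints'][5],'xang',a)
    print('tq',np.round(o['ft_torque'],3),'F',np.round(o['force'],1),'gap',o['finger_gap'])
if __name__=='__main__': plan(*map(float,sys.argv[1:]))
E
python3 plan.py .5308 -.049 .19 26
```

```text
t 2.6 off [0.0878 0.0901 0.1791] rows 3.1495759266149213 roll -0.4988 rows 6.2693007507184 j6 -0.02152067432992275 xang 161.11180662485626
tq [ 0.019 -0.005  0.003] F [-0.3  0.3 -0. ] gap 0.08569958673459872
```

jog_arm --commands '[{"offset": [0.022, 0.0225, 0.0448], "roll": 0, "gripper": 0}, {"offset": [0.022, 0.0225, 0.0448], "roll": 0, "gripper": 0}, {"offset": [0.022, 0.0225, 0.0448], "roll": 0, "gripper": 0}, {"offset": [0.022, 0.0225, 0.0448], "roll": 0, "gripper": 0}, {"offset": [0, 0, 0], "roll": -0.0713, "gripper": 0}, {"offset": [0, 0, 0], "roll": -0.0713, "gripper": 0}, {"offset": [0, 0, 0], "roll": -0.0713, "gripper": 0}, {"offset": [0, 0, 0], "roll": -0.0713, "gripper": 0}]'

```text
t: 3.27
eef_pos: [0.5304, -0.048, 0.1905]
eef_rot: [0.0, -0.063, 0.998, -0.0]
force: [-0.7, 0.1, 0.4]
finger_gap: 0.0425
grip_force: 0.0
```

jog_arm --commands '[{"offset": [0, 0, 0], "roll": -0.0713, "gripper": 0}, {"offset": [0, 0, 0], "roll": -0.0713, "gripper": 0}, {"offset": [0, 0, 0], "roll": -0.0713, "gripper": 0}, {"offset": [0, 0, 0], "roll": 0, "gripper": 0}, {"offset": [0, 0, 0], "roll": 0, "gripper": 0}]'

```text
t: 3.68
eef_pos: [0.5307, -0.0486, 0.1905]
eef_rot: [0.0, -0.224, 0.975, -0.0]
force: [-0.4, 0.7, -0.3]
finger_gap: 0.0428
grip_force: 0.0
```

```bash
python3 plan.py .5308 -.049 .105 26; python3 - <<'E'
from fit import *
T=tcp();im=imaging.camera('wrist');cv2.imwrite('pics/w2.png',im[:,:,::-1])
m=redmask(im)
for c in [(.5308,-.049)]: print(fitknob(m,np.array(c),T))
for d in nets.spot_point('wrist','mark_a'): print(np.round(d['uv'],1),round(d['conf'],2),np.round(onz('wrist',d['uv'],.0925,T),4))
E
```

```text
t 3.6833 off [ 1.000e-04 -6.000e-04  1.425e-01] rows 2.049807628669349 roll -0.0012 rows 0.014801171124629529 j6 -0.7008764074980031 xang -154.10597638525235
tq [ 0.015  0.036 -0.048] F [-0.4  0.7 -0.3] gap 0.04275173483686406
(array([ 0.53000969, -0.05009853,  3.53306468]), np.float64(0.30454096742349457))
[263.3 226.9] 0.76 [ 0.5521 -0.0518  0.0925]
```

View pics/w2.png

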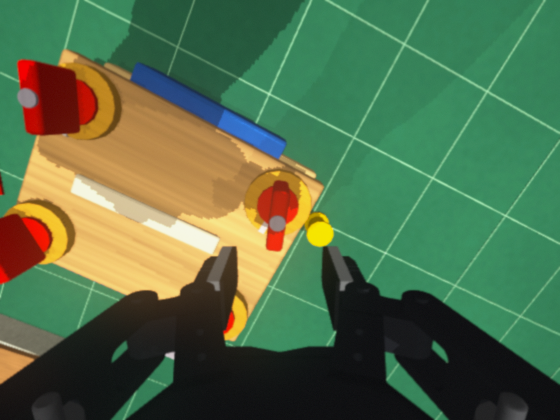

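jog_arm --commands '[{"offset": [0, 0, 0.0475], "roll": 0, "gripper": 0}, {"offset": [0, 0, 0.0475], "roll": 0, "gripper": 0}, {"offset": [0, 0, 0.0475], "roll": 0, "gripper": 0}, {"offset": [0, 0, 0], "roll": 0, "gripper": 0}, {"offset": [0, 0, 0], "roll": 0, "gripper": 1}, {"offset": [0, 0, 0], "roll": 0, "gripper": 1}, {"offset": [0, 0, 0], "roll": 0, "gripper": 1}, {"offset": [0, 0, 0], "roll": 0, "gripper": 1}]' --squeeze 110

```text
t: 4.45
eef_pos: [0.5321, -0.0498, 0.1066]
eef_rot: [0.001, -0.225, 0.974, -0.001]
force: [-1.7, -0.3, 8.1]
finger_gap: 0.0102
grip_force: 107.7
```

jog_arm --commands '[{"offset": [0, 0, 0], "roll": 0, "gripper": 1}, {"offset": [0, 0, 0], "roll": 0, "gripper": 1}]'

```text
t: 4.62
eef_pos: [0.5321, -0.0498, 0.1066]
eef_rot: [0.002, -0.225, 0.974, -0.001]
force: [-1.4, 0.1, 7.3]
finger_gap: 0.0105
grip_force: 107.8
```

```bash
python3 plan.py .5308 -.049 .105 26; python3 - <<'E'
from h import *
T=tcp();im=imaging.camera('wrist');cv2.imwrite('pics/w3.png',im[:,:,::-1])
for d in nets.spot_point('wrist','mark_a'): print(np.round(d['uv'],1),round(d['conf'],2),np.round(onz('wrist',d['uv'],.0925,T),4))
E
```

```text
t 4.6167 off [0.0014 0.0021 0.0026] rows 0.05266301030967766 roll 0.0 rows 0.0004029317753660807 j6 -0.7041831375904022 xang -153.99711500848838
tq [ 0.025  0.27  -0.077] F [-1.4  0.1  7.3] gap 0.010464846103717229
```

View pics/w3.png

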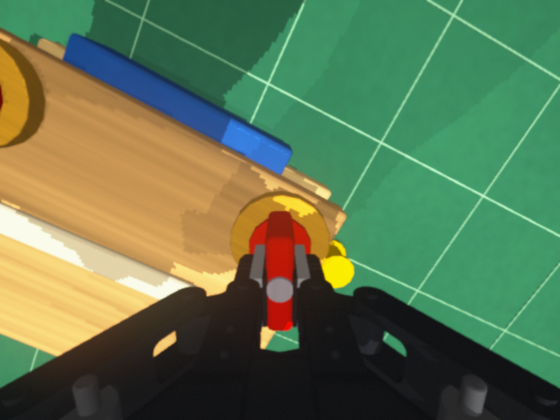

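```bash
cat > tq.py <<'E'
from h import *
r=[]
for i in range(3):
    o=bot.get_obs(); r.append(o['ft_torque'][2])
    if i<2: imaging.camera('wrist')
T=tcp();print(round(o['t'],2),'tz',np.round(r,3),'mean',round(np.mean(r),3),'xang',round(np.arctan2(T[1,0],T[0,0])%6.2832,3),'j6',round(o['joints'][5],3),'tau6',round(o['joint_torque'][5],3))
E
python3 tq.py
```

```text
4.82 tz [-0.114 -0.039 -0.024] mean -0.059 xang 3.595 j6 -0.704 tau6 -0.022
```

jog_arm --commands '[{"offset": [0, 0, 0], "roll": 0.07, "gripper": 1}, {"offset": [0, 0, 0], "roll": 0.07, "gripper": 1}, {"offset": [0, 0, 0], "roll": 0, "gripper": 1}]'

```text
t: 5.07
eef_pos: [0.5323, -0.0505, 0.1066]
eef_rot: [0.002, -0.113, 0.994, -0.001]
force: [0.0, -3.1, 5.5]
finger_gap: 0.0105
grip_force: 108.0
```

```bash
python3 tq.py
```

```text
5.17 tz [ 0.009 -0.056 -0.027] mean -0.025 xang 3.375 j6 -0.484 tau6 0.246
```

jog_arm --commands '[{"offset": [0, 0, 0], "roll": 0.07, "gripper": 1}]'

```text
t: 5.25
eef_pos: [0.5324, -0.0508, 0.1066]
eef_rot: [0.002, -0.062, 0.998, -0.002]
force: [-0.7, -6.5, 4.9]
finger_gap: 0.0108
grip_force: 107.9
```

```bash
sed -i "s/r.append(o\['ft_torque'\]\[2\])/r.append(o['ft_torque'].round(2).tolist()+[o['joint_torque'][5].round(3)])/; s/'mean',round(np.mean(r),3)/''/" tq.py; python3 tq.py
```

```text
5.35 tz [[-1.47   0.09   0.03  -4.052]
 [-0.99   0.06  -0.02  -2.055]
 [-1.06   0.07   0.01   1.446]]  xang 3.261 j6 -0.37 tau6 1.446
```

jog_arm --commands '[{"offset": [0, 0, 0], "roll": 0.07, "gripper": 1}, {"offset": [0, 0, 0], "roll": 0.07, "gripper": 1}, {"offset": [0, 0, 0], "roll": 0, "gripper": 1}]'

```text
t: 5.6
eef_pos: [0.5324, -0.0515, 0.1066]
eef_rot: [0.002, 0.052, 0.999, -0.002]
force: [-1.3, -9.1, 4.6]
finger_gap: 0.0104
grip_force: 107.9
```

```bash
python3 tq.py
```

```text
5.7 tz [[-1.78   0.16   0.12   1.996]
 [-1.8    0.12   0.1    1.009]
 [-1.8    0.13   0.06   0.369]]  xang 3.044 j6 -0.154 tau6 0.369
```

jog_arm --commands '[{"offset": [-0.0029, -0.0039, 0], "roll": 0, "gripper": 1}, {"offset": [0, 0, 0], "roll": 0, "gripper": 1}]'

```text
t: 5.87
eef_pos: [0.5325, -0.0517, 0.1065]
eef_rot: [0.001, 0.048, 0.999, 0.0]
force: [-6.1, 3.7, 12.3]
finger_gap: 0.0108
grip_force: 109.1
```

```bash
python3 tq.py
```

```text
5.97 tz [[0.71  1.39  0.06  0.04 ]
 [0.6   1.34  0.09  0.065]
 [0.53  1.23  0.07  0.078]]  xang 3.046 j6 -0.158 tau6 0.078
```

jog_arm --commands '[{"offset": [0, 0, 0], "roll": 0.06, "gripper": 1}, {"offset": [0, 0, 0], "roll": 0, "gripper": 1}]'

```text
t: 6.13
eef_pos: [0.5324, -0.052, 0.1065]
eef_rot: [0.001, 0.097, 0.995, -0.0]
force: [-7.0, 1.1, 11.4]
finger_gap: 0.0107
grip_force: 109.0
```

```bash
python3 tq.py
```

```text
6.23 tz [[0.21  1.32  0.11  1.395]
 [0.15  1.31  0.04  0.786]
 [0.2   1.28  0.13  0.304]]  xang 2.951 j6 -0.064 tau6 0.304
```

jog_arm --commands '[{"offset": [0, 0, 0], "roll": 0.06, "gripper": 1}, {"offset": [0, 0, 0], "roll": 0, "gripper": 1}]'

```text
t: 6.4
eef_pos: [0.5324, -0.0523, 0.1065]
eef_rot: [0.001, 0.144, 0.99, -0.001]
force: [-6.8, -0.9, 10.5]
finger_gap: 0.0107
grip_force: 109.0
```

```bash
python3 tq.py; python3 - <<'E'
from h import *
T=tcp();im=imaging.camera('wrist');cv2.imwrite('pics/w4.png',im[:,:,::-1])
for d in nets.spot_point('wrist','mark_a'): print(np.round(d['uv'],1),round(d['conf'],2),np.round(onz('wrist',d['uv'],.0925,T),4))
E
```

```text
6.5 tz [[-0.17   1.43   0.06   1.408]
 [-0.16   1.42   0.14   0.798]
 [-0.13   1.44   0.14   0.316]]  xang 2.857 j6 0.03 tau6 0.316
[ 20.5 341. ] 0.72 [ 0.5469 -0.2211  0.0925]
```

View pics/w4.png

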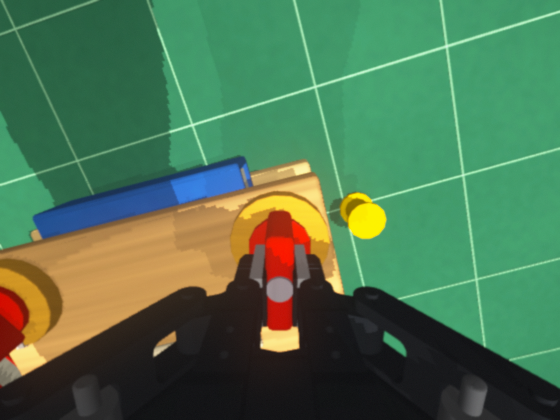

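jog_arm --commands '[{"offset": [0, 0, 0], "roll": 0, "gripper": 0}, {"offset": [0, 0, 0], "roll": 0, "gripper": 0}, {"offset": [0, 0, 0], "roll": 0, "gripper": 0}, {"offset": [0, 0, -0.047], "roll": 0, "gripper": 0}, {"offset": [0, 0, -0.047], "roll": 0, "gripper": 0}, {"offset": [0, 0, -0.047], "roll": 0, "gripper": 0}, {"offset": [0, 0, 0], "roll": 0, "gripper": 0}]'

```text
t: 7.18
eef_pos: [0.5348, -0.0525, 0.1944]
eef_rot: [0.004, 0.142, 0.99, -0.0]
force: [-0.3, -0.4, 0.5]
finger_gap: 0.0425
grip_force: 0.0
```

```bash
cat > look.py <<'E'
import sys
from fit import *
T=tcp();im=imaging.camera('wrist');cv2.imwrite(f'pics/{sys.argv[1]}.png',im[:,:,::-1])
m=redmask(im);print(np.round(T[:3,3],4),'xang',np.degrees(np.arctan2(T[1,0],T[0,0]))%360)
C=[(.5308,-.049),(.5239,-.2189),(.6438,-.2238),(.6507,-.0539)]
n=C[int(sys.argv[2])-1]
x,f=fitknob(m,np.array(n),T);print('knob',np.round(x[:2],4),'deg',round(np.degrees(x[2])%180,1),'iou err',round(f,2))
for d in nets.spot_point('wrist','mark_a'):
    p=onz('wrist',d['uv'],.0925,T)[:2]; k=np.argmin([np.hypot(*(p-c)) for c in C]); v=p-C[k]
    print('mark of',k+1,np.round(d['uv'],1),round(d['conf'],2),np.round(p,4),'r',round(np.hypot(*v),4),'ang',round(np.degrees(np.arctan2(v[1],v[0])),1))
E
python3 look.py w5 1; python3 plan.py .5308 -.049 .19 26
```

```text
[ 0.5348 -0.0525  0.1944] xang 163.72372688949625
knob [ 0.531  -0.0503] deg 163.8 iou err 0.32
mark of 1 [278.7 225.5] 0.79 [ 0.5522 -0.0564] r 0.0226 ang -19.2
mark of 3 [146.7 370.9] 0.64 [ 0.6632 -0.2258] r 0.0195 ang -5.8
mark of 4 [314.3 339.2] 0.56 [ 0.673  -0.0561] r 0.0224 ang -5.6
t 7.2833 off [0.0055 0.0039 0.0002] rows 0.09671804169939748 roll -0.4698 rows 5.904897926920154 j6 0.029943510899587324 xang 163.7209308432517
tq [0.059 0.033 0.01 ] F [ 0.2 -0.5 -0.3] gap 0.04272835967927019
```

View pics/w5.png

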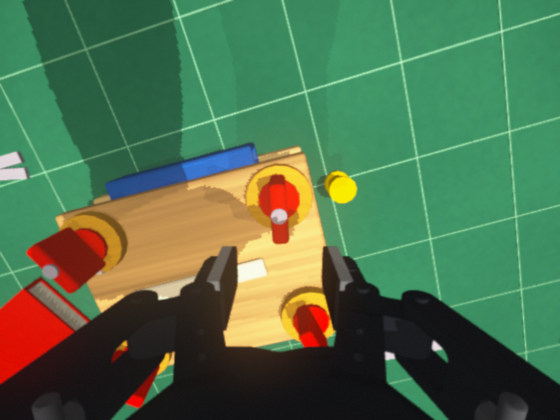

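```bash
python3 plan.py .645 -.225 .19 53.6
```

```text
t 7.2833 off [-0.2594 -0.2244  0.0008] rows 4.935083729981423 roll -0.7764 rows 9.759646530272109 j6 0.029943510899587324 xang 163.7209308432517
tq [0.059 0.033 0.01 ] F [ 0.2 -0.5 -0.3] gap 0.04272835967927019
```

jog_arm --commands '[{"offset": [-0.0432, -0.0374, 0], "roll": 0, "gripper": 0}, {"offset": [-0.0432, -0.0374, 0], "roll": 0, "gripper": 0}, {"offset": [-0.0432, -0.0374, 0], "roll": 0, "gripper": 0}, {"offset": [-0.0432, -0.0374, 0], "roll": 0, "gripper": 0}, {"offset": [-0.0432, -0.0374, 0], "roll": 0, "gripper": 0}, {"offset": [-0.0432, -0.0374, 0], "roll": 0, "gripper": 0}, {"offset": [0, 0, 0], "roll": 0, "gripper": 0}]'

```text
t: 7.87
eef_pos: [0.6459, -0.2298, 0.1854]
eef_rot: [-0.001, 0.143, 0.99, -0.0]
force: [-0.3, -0.2, -0.8]
finger_gap: 0.0429
grip_force: 0.0
```

```bash
python3 look.py w6 3
```

```text
[ 0.6459 -0.2298  0.1854] xang 163.52941133219358
knob [ 0.6439 -0.2229] deg 43.3 iou err 0.26
mark of 1 [480.9  12.9] 0.88 [ 0.5507 -0.0566] r 0.0213 ang -21.0
mark of 3 [289.3 231.5] 0.78 [ 0.6665 -0.2257] r 0.0228 ang -4.8
mark of 4 [491.4 249.9] 0.72 [ 0.7303 -0.0674] r 0.0808 ang -9.7
mark of 4 [498.2 178.8] 0.68 [ 0.6705 -0.0563] r 0.02 ang -6.8
mark of 2 [251.3  82.4] 0.66 [ 0.5487 -0.2206] r 0.0249 ang -3.9
```

jog_arm --commands '[{"offset": [0, 0, 0], "roll": -0.0776, "gripper": 0}, {"offset": [0, 0, 0], "roll": -0.0776, "gripper": 0}, {"offset": [0, 0, 0], "roll": -0.0776, "gripper": 0}, {"offset": [0, 0, 0], "roll": -0.0776, "gripper": 0}, {"offset": [0, 0, 0], "roll": -0.0776, "gripper": 0}]'

```text
t: 8.38
eef_pos: [0.6435, -0.2233, 0.1888]
eef_rot: [-0.0, -0.166, 0.986, 0.0]
force: [0.1, -0.1, 0.4]
finger_gap: 0.0425
grip_force: 0.0
```

jog_arm --commands '[{"offset": [0, 0, 0], "roll": -0.0776, "gripper": 0}, {"offset": [0, 0, 0], "roll": -0.0776, "gripper": 0}, {"offset": [0, 0, 0], "roll": -0.0776, "gripper": 0}, {"offset": [0, 0, 0], "roll": -0.0776, "gripper": 0}, {"offset": [0, 0, 0], "roll": -0.0776, "gripper": 0}, {"offset": [0, 0, 0], "roll": 0, "gripper": 0}]'

```text
t: 8.88
eef_pos: [0.6435, -0.2234, 0.1888]
eef_rot: [-0.0, -0.454, 0.891, 0.0]
force: [0.1, 0.2, -0.2]
finger_gap: 0.0427
grip_force: 0.0
```

```bash
python3 look.py w7 3;python3 plan.py .645 -.225 .105 53.6
```

```text
[ 0.6435 -0.2234  0.1888] xang 233.95092512333213
knob [ 0.6437 -0.2239] deg 52.0 iou err 0.29
mark of 1 [472.  291.8] 0.72 [ 0.5506 -0.0583] r 0.0219 ang -25.2
mark of 2 [386.  135.5] 0.6 [ 0.5436 -0.2207] r 0.0198 ang -5.1
mark of 3 [254.5 220.1] 0.58 [ 0.6663 -0.2255] r 0.0226 ang -4.4
t 8.9833 off [ 0.0003 -0.003   0.14  ] rows 2.014316887310815 roll -0.0026 rows 0.03206022045137142 j6 -1.3891032774551773 xang -126.62955117843183
tq [-0.015  0.015  0.026] F [-0.7 -0.8 -0.5] gap 0.042799767793025384
```

jog_arm --commands '[{"offset": [0, 0, 0.0467], "roll": 0, "gripper": 0}, {"offset": [0, 0, 0.0467], "roll": 0, "gripper": 0}, {"offset": [0, 0, 0.0467], "roll": 0, "gripper": 0}, {"offset": [0, 0, 0], "roll": 0, "gripper": 0}, {"offset": [0, 0, 0], "roll": 0, "gripper": 1}, {"offset": [0, 0, 0], "roll": 0, "gripper": 1}, {"offset": [0, 0, 0], "roll": 0, "gripper": 1}, {"offset": [0, 0, 0], "roll": 0, "gripper": 1}]' --squeeze 110

```text
t: 9.65
eef_pos: [0.6436, -0.2247, 0.1073]
eef_rot: [-0.0, -0.45, 0.893, -0.0]
force: [-7.7, 1.4, 3.1]
finger_gap: 0.0104
grip_force: 108.5
```

```bash
cat > tq.py <<'E'
from h import *
r=[]
for i in range(5):
    o=bot.get_obs(); r.append([*o['ft_torque'],*o['force']])
    if i<4: imaging.camera('wrist')
T=tcp();r=np.array(r);print(round(o['t'],2),'tz',np.round(r[:,2],2),'mean',np.round(r.mean(0),3),'xang',round(np.arctan2(T[1,0],T[0,0])%6.2832,3),'pos',T[:3,3].round(4))
E
python3 tq.py
```

```text
9.85 tz [-0.04 -0.07 -0.02  0.01 -0.01] mean [ 0.474  1.3   -0.027 -6.465  1.486  2.813] xang 4.075 pos [ 0.6436 -0.2247  0.1073]
```

jog_arm --commands '[{"offset": [0, 0, 0], "roll": 0.06, "gripper": 1}, {"offset": [0, 0, 0], "roll": 0.06, "gripper": 1}]'

```text
t: 10.02
eef_pos: [0.6437, -0.2248, 0.1073]
eef_rot: [0.0, -0.362, 0.932, -0.0]
force: [-5.3, 0.9, 2.2]
finger_gap: 0.0104
grip_force: 108.4
```

```bash
python3 tq.py
```

```text
10.22 tz [-0.04 -0.03 -0.03 -0.03 -0.03] mean [ 0.323  1.189 -0.033 -5.957  1.692  2.478] xang 3.887 pos [ 0.6437 -0.2248  0.1073]
```

jog_arm --commands '[{"offset": [0, 0, 0], "roll": 0.06, "gripper": 1}, {"offset": [0, 0, 0], "roll": 0.06, "gripper": 1}]'

```text
t: 10.38
eef_pos: [0.6438, -0.225, 0.1073]
eef_rot: [0.0, -0.273, 0.962, -0.001]
force: [-5.5, 0.6, 1.7]
finger_gap: 0.0104
grip_force: 108.4
```

```bash
python3 tq.py
```

```text
10.58 tz [ 0.01 -0.03  0.03 -0.02  0.  ] mean [ 1.780e-01  1.072e+00 -2.000e-03 -6.068e+00  9.440e-01  1.588e+00] xang 3.698 pos [ 0.6438 -0.225   0.1073]
```

jog_arm --commands '[{"offset": [0, 0, 0], "roll": 0.06, "gripper": 1}, {"offset": [0, 0, 0], "roll": 0.04, "gripper": 1}]'

```text
t: 10.75
eef_pos: [0.6439, -0.2251, 0.1073]
eef_rot: [0.0, -0.196, 0.981, -0.001]
force: [-5.6, -0.3, 1.8]
finger_gap: 0.0105
grip_force: 108.4
```

```bash
python3 tq.py
```

```text
10.95 tz [ 0.03 -0.01 -0.03 -0.03 -0.07] mean [ 0.027  1.027 -0.022 -5.699  0.553  1.549] xang 3.541 pos [ 0.6438 -0.2251  0.1073]
```

Still free; continue.

jog_arm --commands '[{"offset": [0, 0, 0], "roll": 0.06, "gripper": 1}, {"offset": [0, 0, 0], "roll": 0.06, "gripper": 1}]'

```text
t: 11.12
eef_pos: [0.6439, -0.2253, 0.1073]
eef_rot: [0.0, -0.103, 0.995, -0.001]
force: [-5.3, -0.6, 1.4]
finger_gap: 0.0104
grip_force: 108.3
```

```bash
python3 tq.py
```

```text
11.32 tz [ 0.03 -0.03  0.01  0.01 -0.03] mean [-1.500e-01  1.037e+00 -1.000e-03 -5.547e+00 -1.850e-01  1.369e+00] xang 3.352 pos [ 0.6439 -0.2253  0.1073]
```

jog_arm --commands '[{"offset": [0, 0, 0], "roll": 0.06, "gripper": 1}, {"offset": [0, 0, 0], "roll": 0.04, "gripper": 1}]'

```text
t: 11.48
eef_pos: [0.6439, -0.2255, 0.1073]
eef_rot: [0.0, -0.025, 1.0, -0.001]
force: [-5.1, -1.5, 0.9]
finger_gap: 0.0103
grip_force: 108.3
```

```bash
python3 tq.py
```

```text
11.68 tz [ 0.04 -0.01 -0.02  0.03 -0.03] mean [-2.750e-01  1.042e+00  1.000e-03 -5.447e+00 -1.147e+00  1.192e+00] xang 3.195 pos [ 0.6439 -0.2255  0.1073]
```

jog_arm --commands '[{"offset": [0, 0, 0], "roll": 0.06, "gripper": 1}, {"offset": [0, 0, 0], "roll": 0.04, "gripper": 1}]'

```text
t: 11.85
eef_pos: [0.6439, -0.2256, 0.1073]
eef_rot: [0.0, 0.054, 0.999, -0.001]
force: [-6.2, -1.8, 0.7]
finger_gap: 0.0103
grip_force: 108.3
```

```bash
python3 tq.py
```

```text
12.05 tz [ 0.03 -0.01 -0.06 -0.03  0.04] mean [-0.416  1.091 -0.008 -5.651 -1.696  1.076] xang 3.038 pos [ 0.6439 -0.2256  0.1073]
```

jog_arm --commands '[{"offset": [0, 0, 0], "roll": 0.06, "gripper": 1}, {"offset": [0, 0, 0], "roll": 0.04, "gripper": 1}]'

```text
t: 12.22
eef_pos: [0.6438, -0.2257, 0.1073]
eef_rot: [0.0, 0.132, 0.991, -0.001]
force: [-6.0, -2.4, 1.3]
finger_gap: 0.0105
grip_force: 108.4
```

```bash
python3 tq.py
```

```text
12.42 tz [0.21 0.13 0.11 0.11 0.04] mean [-0.541  1.129  0.119 -5.907 -1.937  0.874] xang 2.881 pos [ 0.6438 -0.2257  0.1073]
```

jog_arm --commands '[{"offset": [0, 0, 0], "roll": 0.07, "gripper": 1}, {"offset": [0, 0, 0], "roll": 0, "gripper": 1}]'

```text
t: 12.58
eef_pos: [0.6438, -0.2258, 0.1073]
eef_rot: [0.0, 0.187, 0.982, -0.001]
force: [-5.5, -2.0, 2.2]
finger_gap: 0.0104
grip_force: 108.4
```

```bash
python3 tq.py
```

```text
12.78 tz [0.13 0.16 0.11 0.05 0.12] mean [-0.595  1.18   0.115 -5.95  -2.14   1.264] xang 2.771 pos [ 0.6438 -0.2258  0.1073]
```

jog_arm --commands '[{"offset": [0, 0, 0], "roll": 0, "gripper": 0}, {"offset": [0, 0, 0], "roll": 0, "gripper": 0}, {"offset": [0, 0, 0], "roll": 0, "gripper": 0}, {"offset": [0, 0, -0.047], "roll": 0, "gripper": 0}, {"offset": [0, 0, -0.047], "roll": 0, "gripper": 0}, {"offset": [0, 0, -0.047], "roll": 0, "gripper": 0}, {"offset": [0, 0, 0], "roll": 0, "gripper": 0}]'

```text
t: 13.37
eef_pos: [0.6461, -0.2256, 0.1966]
eef_rot: [0.005, 0.183, 0.983, -0.001]
force: [0.6, -1.0, 0.4]
finger_gap: 0.0426
grip_force: 0.0
```

```bash
python3 look.py w8 3; python3 plan.py .6507 -.0545 .19 14.3
```

```text
[ 0.6461 -0.2256  0.1966] xang 158.86008745865922
knob [ 0.6438 -0.2244] deg 160.1 iou err 0.35
mark of 3 [281.6 228.2] 0.92 [ 0.6671 -0.2299] r 0.0241 ang -14.8
mark of 4 [485.1 160. ] 0.87 [ 0.6713 -0.0557] r 0.0207 ang -5.0
mark of 1 [451.6   1.5] 0.8 [ 0.5513 -0.0575] r 0.0222 ang -22.5
mark of 2 [235.6  87.2] 0.63 [ 0.5486 -0.2217] r 0.0249 ang -6.6
t 13.4667 off [0.0936 0.2685 0.0022] rows 4.091853846020307 roll -0.3937 rows 4.949311676906733 j6 -0.08955391865433125 xang 158.8629283933478
tq [ 0.012  0.03  -0.01 ] F [-0.7 -0.3 -0.2] gap 0.04271575000867801
```

jog_arm --commands '[{"offset": [0.0187, 0.0537, 0.0004], "roll": 0, "gripper": 0}, {"offset": [0.0187, 0.0537, 0.0004], "roll": 0, "gripper": 0}, {"offset": [0.0187, 0.0537, 0.0004], "roll": 0, "gripper": 0}, {"offset": [0.0187, 0.0537, 0.0004], "roll": 0, "gripper": 0}, {"offset": [0.0187, 0.0537, 0.0004], "roll": 0, "gripper": 0}, {"offset": [0, 0, 0], "roll": -0.0787, "gripper": 0}, {"offset": [0, 0, 0], "roll": -0.0787, "gripper": 0}, {"offset": [0, 0, 0], "roll": -0.0787, "gripper": 0}]'

```text
t: 14.13
eef_pos: [0.6496, -0.0531, 0.1874]
eef_rot: [-0.001, -0.005, 1.0, 0.0]
force: [0.4, -0.5, 0.1]
finger_gap: 0.043
grip_force: 0.0
```

jog_arm --commands '[{"offset": [0, 0, 0], "roll": -0.0787, "gripper": 0}, {"offset": [0, 0, 0], "roll": -0.0787, "gripper": 0}, {"offset": [0, 0, 0], "roll": 0, "gripper": 0}, {"offset": [0, 0, 0], "roll": 0, "gripper": 0}]'

```text
t: 14.47
eef_pos: [0.6497, -0.0542, 0.1876]
eef_rot: [-0.001, -0.122, 0.992, 0.0]
force: [-0.2, 0.8, -0.2]
finger_gap: 0.0428
grip_force: 0.0
```

```bash
python3 look.py w9 4; python3 plan.py .6507 -.0545 .105 14.3
```

```text
[ 0.6497 -0.0542  0.1876] xang 194.051880928035
knob [ 0.6507 -0.0545] deg 14.7 iou err 0.34
mark of 4 [267.7 232.2] 0.98 [ 0.6721 -0.057 ] r 0.0216 ang -8.3
mark of 2 [78.  10.9] 0.96 [ 0.5462 -0.2215] r 0.0224 ang -6.8
mark of 1 [306.4  79.2] 0.56 [ 0.5502 -0.0574] r 0.0212 ang -23.5
mark of 3 [ 54.5 175.1] 0.55 [ 0.6664 -0.2317] r 0.024 ang -19.2
t 14.5667 off [-0.0016 -0.0007  0.1382] rows 1.9890539892985837 roll -0.0028 rows 0.035263901255032516 j6 -0.45719092234012615 xang -165.95248953298602
tq [-0.011 -0.019  0.021] F [-0.  -0.4 -0.1] gap 0.04247790431694183
```

jog_arm --commands '[{"offset": [-0.0016, -0.0007, 0.046], "roll": 0, "gripper": 0}, {"offset": [0, 0, 0.046], "roll": 0, "gripper": 0}, {"offset": [0, 0, 0.046], "roll": 0, "gripper": 0}, {"offset": [0, 0, 0], "roll": 0, "gripper": 0}, {"offset": [0, 0, 0], "roll": 0, "gripper": 1}, {"offset": [0, 0, 0], "roll": 0, "gripper": 1}, {"offset": [0, 0, 0], "roll": 0, "gripper": 1}, {"offset": [0, 0, 0], "roll": 0, "gripper": 1}]' --squeeze 110

```text
t: 15.23
eef_pos: [0.6519, -0.0547, 0.1078]
eef_rot: [0.002, -0.124, 0.992, -0.001]
force: [-1.0, 1.1, 6.0]
finger_gap: 0.0103
grip_force: 107.6
```

```bash
python3 tq.py
```

```text
15.43 tz [-0.06 -0.03 -0.05 -0.02  0.03] mean [ 0.069  0.149 -0.025 -0.426  0.284  6.572] xang 3.391 pos [ 0.6519 -0.0547  0.1078]
```

jog_arm --commands '[{"offset": [0, 0, 0], "roll": 0.06, "gripper": 1}, {"offset": [0, 0, 0], "roll": 0.05, "gripper": 1}]'

```text
t: 15.6
eef_pos: [0.652, -0.0552, 0.1078]
eef_rot: [0.002, -0.036, 0.999, -0.001]
force: [0.6, -3.5, 6.4]
finger_gap: 0.0101
grip_force: 108.1
```

```bash
python3 tq.py
```

```text
15.8 tz [ 0.04 -0.03 -0.05 -0.04 -0.05] mean [-0.454  0.09  -0.026 -0.057 -2.687  6.404] xang 3.217 pos [ 0.652  -0.0552  0.1078]
```

jog_arm --commands '[{"offset": [0, 0, 0], "roll": 0.06, "gripper": 1}, {"offset": [0, 0, 0], "roll": 0.05, "gripper": 1}]'

```text
t: 15.97
eef_pos: [0.652, -0.0557, 0.1078]
eef_rot: [0.002, 0.051, 0.999, -0.001]
force: [-0.7, -6.7, 5.6]
finger_gap: 0.0104
grip_force: 108.1
```

```bash
python3 tq.py
```

```text
16.17 tz [ 0.01 -0.   -0.04  0.01  0.02] mean [-9.140e-01  1.150e-01 -2.000e-03 -5.830e-01 -4.604e+00  6.105e+00] xang 3.044 pos [ 0.652  -0.0557  0.1078]
```

jog_arm --commands '[{"offset": [0, 0, 0], "roll": 0.06, "gripper": 1}, {"offset": [0, 0, 0], "roll": 0.04, "gripper": 1}]'

```text
t: 16.33
eef_pos: [0.6519, -0.0562, 0.1078]
eef_rot: [0.002, 0.129, 0.992, -0.001]
force: [-1.0, -7.5, 5.9]
finger_gap: 0.0102
grip_force: 108.1
```

```bash
python3 tq.py
```

```text
16.53 tz [-0.02 -0.05 -0.03 -0.03 -0.01] mean [-1.338  0.216 -0.027 -1.069 -6.18   5.951] xang 2.887 pos [ 0.6519 -0.0562  0.1078]
```

jog_arm --commands '[{"offset": [0, 0, 0], "roll": 0.06, "gripper": 1}, {"offset": [0, 0, 0], "roll": 0.04, "gripper": 1}]'

```text
t: 16.7
eef_pos: [0.6518, -0.0566, 0.1078]
eef_rot: [0.002, 0.207, 0.978, -0.002]
force: [-1.8, -9.0, 6.2]
finger_gap: 0.0102
grip_force: 108.2
```

```bash
python3 tq.py
```

```text
16.9 tz [ 0.15  0.08  0.06 -0.    0.04] mean [-1.719  0.402  0.066 -1.881 -8.732  6.397] xang 2.729 pos [ 0.6518 -0.0566  0.1078]
```

jog_arm --commands '[{"offset": [0, 0, 0], "roll": 0.07, "gripper": 1}, {"offset": [0, 0, 0], "roll": 0, "gripper": 1}]'

```text
t: 17.07
eef_pos: [0.6516, -0.0569, 0.1078]
eef_rot: [0.002, 0.261, 0.965, -0.002]
force: [-1.9, -9.6, 6.6]
finger_gap: 0.0103
grip_force: 108.3
```

```bash
python3 tq.py
```

```text
17.27 tz [0.13 0.06 0.11 0.1  0.1 ] mean [-1.928  0.518  0.098 -2.464 -9.455  6.582] xang 2.619 pos [ 0.6517 -0.0569  0.1078]
```

jog_arm --commands '[{"offset": [0, 0, 0], "roll": 0, "gripper": 0}, {"offset": [0, 0, 0], "roll": 0, "gripper": 0}, {"offset": [0, 0, 0], "roll": 0, "gripper": 0}, {"offset": [0, 0, -0.047], "roll": 0, "gripper": 0}, {"offset": [0, 0, -0.047], "roll": 0, "gripper": 0}, {"offset": [0, 0, -0.047], "roll": 0, "gripper": 0}, {"offset": [0, 0, 0], "roll": 0, "gripper": 0}]'

```text
t: 17.85
eef_pos: [0.6529, -0.0546, 0.1964]
eef_rot: [0.004, 0.257, 0.966, 0.0]
force: [0.6, 0.1, 0.4]
finger_gap: 0.0428
grip_force: 0.0
```

```bash
python3 look.py w10 4; python3 plan.py .5239 -.2195 .19 24
```

```text
[ 0.6529 -0.0546  0.1964] xang 150.197795407018
knob [ 0.6505 -0.0547] deg 149.7 iou err 0.34
mark of 2 [ 39.6 195.6] 0.84 [ 0.5473 -0.2223] r 0.0236 ang -8.2
mark of 4 [284.8 229.9] 0.76 [ 0.6753 -0.0599] r 0.0254 ang -13.7
mark of 1 [206.4  93.9] 0.68 [ 0.5499 -0.0574] r 0.0208 ang -23.7
t 17.95 off [ 0.0478 -0.3446  0.0021] rows 5.005771213011551 roll -0.5978 rows 7.514746660090679 j6 0.3086718260750537 xang 150.19441391375074
tq [0.008 0.032 0.004] F [-0.7  0.1 -0.7] gap 0.04281049542406059
```

jog_arm --commands '[{"offset": [0.008, -0.0574, 0.0003], "roll": 0, "gripper": 0}, {"offset": [0.008, -0.0574, 0.0003], "roll": 0, "gripper": 0}, {"offset": [0.008, -0.0574, 0.0003], "roll": 0, "gripper": 0}, {"offset": [0.008, -0.0574, 0.0003], "roll": 0, "gripper": 0}, {"offset": [0.008, -0.0574, 0.0003], "roll": 0, "gripper": 0}, {"offset": [0.008, -0.0574, 0.0003], "roll": 0, "gripper": 0}, {"offset": [0, 0, 0], "roll": -0.0747, "gripper": 0}, {"offset": [0, 0, 0], "roll": -0.0747, "gripper": 0}]'

```text
t: 18.62
eef_pos: [0.5216, -0.2208, 0.1881]
eef_rot: [-0.001, 0.142, 0.99, 0.0]
force: [0.1, -0.8, 0.5]
finger_gap: 0.0429
grip_force: 0.0
```

jog_arm --commands '[{"offset": [0, 0, 0], "roll": -0.0747, "gripper": 0}, {"offset": [0, 0, 0], "roll": -0.0747, "gripper": 0}, {"offset": [0, 0, 0], "roll": -0.0747, "gripper": 0}, {"offset": [0, 0, 0], "roll": -0.0747, "gripper": 0}, {"offset": [0, 0, 0], "roll": -0.0747, "gripper": 0}, {"offset": [0, 0, 0], "roll": -0.0747, "gripper": 0}, {"offset": [0, 0, 0], "roll": 0, "gripper": 0}, {"offset": [0, 0, 0], "roll": 0, "gripper": 0}]'

```text
t: 19.28
eef_pos: [0.5229, -0.2192, 0.1882]
eef_rot: [-0.001, -0.206, 0.979, 0.001]
force: [-0.3, 0.1, -0.8]
finger_gap: 0.0425
grip_force: 0.0
```

```bash
python3 look.py w11 2; python3 plan.py .5239 -.2195 .105 24
```

```text
[ 0.5229 -0.2192  0.1882] xang 203.7583193849523
knob [ 0.5237 -0.22  ] deg 23.7 iou err 0.3
mark of 1 [432.4 303.5] 0.75 [ 0.549  -0.0559] r 0.0195 ang -20.8
mark of 2 [265.2 230.2] 0.57 [ 0.5452 -0.2206] r 0.0213 ang -4.6
t 19.3833 off [-0.0012 -0.001   0.1393] rows 2.004847284667549 roll -0.0027 rows 0.033759652396234484 j6 -0.9596192752773692 xang -156.24171911115704
tq [-0.027  0.006  0.026] F [-0.5  0.2  0.1] gap 0.04271948006720325
```

jog_arm --commands '[{"offset": [-0.0014, -0.0014, 0.046], "roll": 0, "gripper": 0}, {"offset": [0, 0, 0.046], "roll": 0, "gripper": 0}, {"offset": [0, 0, 0.046], "roll": 0, "gripper": 0}, {"offset": [0, 0, 0], "roll": 0, "gripper": 0}, {"offset": [0, 0, 0], "roll": 0, "gripper": 1}, {"offset": [0, 0, 0], "roll": 0, "gripper": 1}, {"offset": [0, 0, 0], "roll": 0, "gripper": 1}, {"offset": [0, 0, 0], "roll": 0, "gripper": 1}]' --squeeze 110

```text
t: 20.05
eef_pos: [0.525, -0.2203, 0.1083]
eef_rot: [0.001, -0.207, 0.978, -0.001]
force: [-2.1, 1.4, 6.9]
finger_gap: 0.0103
grip_force: 107.7
```

```bash
python3 tq.py
```

```text
20.25 tz [-0.01  0.   -0.07 -0.04 -0.03] mean [ 0.238  0.416 -0.029 -1.767  0.842  6.84 ] xang 3.559 pos [ 0.525  -0.2203  0.1083]
```

jog_arm --commands '[{"offset": [0, 0, 0], "roll": 0.06, "gripper": 1}, {"offset": [0, 0, 0], "roll": 0.05, "gripper": 1}]'

```text
t: 20.42
eef_pos: [0.5251, -0.2206, 0.1083]
eef_rot: [0.001, -0.12, 0.993, -0.001]
force: [-0.9, -2.1, 5.7]
finger_gap: 0.0099
grip_force: 107.9
```

```bash
python3 tq.py
```

```text
20.62 tz [ 0.06 -0.04 -0.03 -0.01 -0.01] mean [-0.12   0.303 -0.006 -1.292 -0.994  5.633] xang 3.386 pos [ 0.5251 -0.2206  0.1083]
```

jog_arm --commands '[{"offset": [0, 0, 0], "roll": 0.06, "gripper": 1}, {"offset": [0, 0, 0], "roll": 0.05, "gripper": 1}]'

```text
t: 20.78
eef_pos: [0.5251, -0.221, 0.1083]
eef_rot: [0.001, -0.034, 0.999, -0.001]
force: [-1.1, -2.6, 5.3]
finger_gap: 0.0103
grip_force: 107.8
```

```bash
python3 tq.py
```

```text
20.98 tz [-0.01 -0.03 -0.05 -0.01  0.01] mean [-0.503  0.301 -0.017 -1.319 -2.58   6.562] xang 3.214 pos [ 0.5251 -0.221   0.1083]
```

jog_arm --commands '[{"offset": [0, 0, 0], "roll": 0.06, "gripper": 1}, {"offset": [0, 0, 0], "roll": 0.04, "gripper": 1}]'

```text
t: 21.15
eef_pos: [0.5251, -0.2213, 0.1083]
eef_rot: [0.001, 0.044, 0.999, -0.002]
force: [-1.0, -4.6, 5.4]
finger_gap: 0.0103
grip_force: 108.0
```

```bash
python3 tq.py
```

```text
21.35 tz [ 0.04 -0.02  0.03 -0.05 -0.01] mean [-0.845  0.345  0.    -1.314 -3.993  5.743] xang 3.057 pos [ 0.5251 -0.2213  0.1083]
```

jog_arm --commands '[{"offset": [0, 0, 0], "roll": 0.06, "gripper": 1}, {"offset": [0, 0, 0], "roll": 0.04, "gripper": 1}]'

```text
t: 21.52
eef_pos: [0.5251, -0.2216, 0.1083]
eef_rot: [0.001, 0.123, 0.992, -0.002]
force: [-1.8, -5.1, 5.9]
finger_gap: 0.0102
grip_force: 108.0
```

```bash
python3 tq.py
```

```text
21.72 tz [ 0.03  0.02 -0.02 -0.04  0.01] mean [-1.162  0.453 -0.    -2.039 -5.384  5.722] xang 2.9 pos [ 0.5251 -0.2217  0.1083]
```

jog_arm --commands '[{"offset": [0, 0, 0], "roll": 0.06, "gripper": 1}, {"offset": [0, 0, 0], "roll": 0.04, "gripper": 1}]'

```text
t: 21.88
eef_pos: [0.525, -0.222, 0.1083]
eef_rot: [0.002, 0.2, 0.98, -0.002]
force: [-3.1, -7.0, 6.0]
finger_gap: 0.0105
grip_force: 108.0
```

```bash
python3 tq.py
```

```text
22.08 tz [ 0.   -0.04  0.03 -0.03  0.02] mean [-1.475e+00  5.570e-01 -3.000e-03 -2.819e+00 -7.077e+00  5.249e+00] xang 2.742 pos [ 0.5249 -0.222   0.1083]
```

jog_arm --commands '[{"offset": [0, 0, 0], "roll": 0.06, "gripper": 1}, {"offset": [0, 0, 0], "roll": 0.04, "gripper": 1}]'

```text
t: 22.25
eef_pos: [0.5248, -0.2222, 0.1083]
eef_rot: [0.002, 0.277, 0.961, -0.002]
force: [-4.3, -8.7, 5.6]
finger_gap: 0.0107
grip_force: 108.0
```

```bash
python3 tq.py
```

```text
22.45 tz [-0.01 -0.02  0.03  0.05  0.03] mean [-1.745  0.762  0.016 -3.633 -8.214  5.75 ] xang 2.585 pos [ 0.5248 -0.2222  0.1083]
```

jog_arm --commands '[{"offset": [0, 0, 0], "roll": 0.06, "gripper": 1}, {"offset": [0, 0, 0], "roll": 0.04, "gripper": 1}]'

```text
t: 22.62
eef_pos: [0.5246, -0.2224, 0.1083]
eef_rot: [0.002, 0.351, 0.936, -0.002]
force: [-4.9, -10.2, 5.4]
finger_gap: 0.0105
grip_force: 108.1
```

```bash
python3 tq.py
```

```text
22.82 tz [0.27 0.21 0.16 0.13 0.11] mean [-1.967  0.979  0.176 -4.667 -9.436  5.621] xang 2.428 pos [ 0.5247 -0.2224  0.1083]
```

jog_arm --commands '[{"offset": [0, 0, 0], "roll": 0.07, "gripper": 1}]'

```text
t: 22.9
eef_pos: [0.5245, -0.2226, 0.1083]
eef_rot: [0.002, 0.399, 0.917, -0.002]
force: [-6.6, -11.4, 5.4]
finger_gap: 0.0101
grip_force: 108.2
```

```bash
python3 tq.py
```

```text
23.1 tz [0.19 0.09 0.12 0.1  0.12] mean [ -2.173   1.193   0.126  -5.422 -10.789   6.066] xang 2.318 pos [ 0.5245 -0.2226  0.1083]
```

jog_arm --commands '[{"offset": [0, 0, 0], "roll": 0, "gripper": 0}, {"offset": [0, 0, 0], "roll": 0, "gripper": 0}, {"offset": [0, 0, 0], "roll": 0, "gripper": 0}, {"offset": [0, 0, -0.047], "roll": 0, "gripper": 0}, {"offset": [0, 0, -0.047], "roll": 0, "gripper": 0}, {"offset": [0, 0, -0.047], "roll": 0, "gripper": 0}, {"offset": [0, 0, 0], "roll": 0, "gripper": 0}]'

```text
t: 23.68
eef_pos: [0.5262, -0.2206, 0.1965]
eef_rot: [0.004, 0.4, 0.917, -0.0]
force: [0.1, -0.0, -0.2]
finger_gap: 0.0426
grip_force: 0.0
```

```bash
python3 look.py w12 2; python3 plan.py .6515 -.055 .19 150
```

```text
[ 0.5262 -0.2206  0.1965] xang 132.9004803436352
knob [ 0.5242 -0.2206] deg 132.3 iou err 0.29
mark of 1 [451.2  73. ] 0.71 [ 0.551  -0.0563] r 0.0215 ang -19.8
mark of 4 [540.1 184.2] 0.65 [ 0.673  -0.0588] r 0.0228 ang -12.5
t 23.7833 off [0.0578 0.3417 0.0036] rows 4.986284831875517 roll -0.1901 rows 2.3895253186507195 j6 0.2778669855568973 xang 132.89099871846085
tq [ 0.056 -0.028 -0.004] F [-0.5  0.3 -1. ] gap 0.04262631241794868
```

jog_arm --commands '[{"offset": [0.0096, 0.057, 0.0003], "roll": 0, "gripper": 0}, {"offset": [0.0096, 0.057, 0.0003], "roll": 0, "gripper": 0}, {"offset": [0.0096, 0.057, 0.0003], "roll": 0, "gripper": 0}, {"offset": [0.0096, 0.057, 0.0003], "roll": 0, "gripper": 0}, {"offset": [0.0096, 0.057, 0.0003], "roll": 0, "gripper": 0}, {"offset": [0.0096, 0.057, 0.0003], "roll": 0, "gripper": 0}, {"offset": [0, 0, 0], "roll": -0.0634, "gripper": 0}, {"offset": [0, 0, 0], "roll": -0.0634, "gripper": 0}]'

```text
t: 24.45
eef_pos: [0.6516, -0.0526, 0.1875]
eef_rot: [-0.002, 0.303, 0.953, 0.0]
force: [-0.9, 0.2, 0.2]
finger_gap: 0.0426
grip_force: 0.0
```

jog_arm --commands '[{"offset": [0, 0, 0], "roll": -0.0634, "gripper": 0}, {"offset": [0, 0, 0], "roll": 0, "gripper": 0}, {"offset": [0, 0, 0], "roll": 0, "gripper": 0}]'

```text
t: 24.7
eef_pos: [0.6508, -0.0547, 0.1886]
eef_rot: [-0.001, 0.26, 0.966, 0.0]
force: [0.2, -0.2, -0.4]
finger_gap: 0.0427
grip_force: 0.0
```

```bash
python3 look.py w13 4; python3 plan.py .6515 -.055 .105 150
```

```text
[ 0.6508 -0.0547  0.1886] xang 149.82465829646856
knob [ 0.6502 -0.054 ] deg 150.0 iou err 0.32
mark of 2 [ 32.7 203.3] 0.83 [ 0.5465 -0.2251] r 0.0234 ang -15.3
mark of 4 [285.  231.9] 0.81 [ 0.6712 -0.0594] r 0.0213 ang -15.0
mark of 1 [206.4  98.9] 0.6 [ 0.5509 -0.0575] r 0.0218 ang -23.0
t 24.8 off [-0.0008  0.0005  0.1404] rows 2.0201718528573074 roll -0.0023 rows 0.028443988406017338 j6 0.31444529816771416 xang 149.79634104301292
tq [0.039 0.008 0.017] F [ 0.3 -0.4  0.1] gap 0.04270925697688541
```

jog_arm --commands '[{"offset": [-0.0008, 0.0005, 0.0463], "roll": 0, "gripper": 0}, {"offset": [0, 0, 0.0463], "roll": 0, "gripper": 0}, {"offset": [0, 0, 0.0463], "roll": 0, "gripper": 0}, {"offset": [0, 0, 0], "roll": 0, "gripper": 0}, {"offset": [0, 0, 0], "roll": 0, "gripper": 1}, {"offset": [0, 0, 0], "roll": 0, "gripper": 1}, {"offset": [0, 0, 0], "roll": 0, "gripper": 1}, {"offset": [0, 0, 0], "roll": 0, "gripper": 1}]' --squeeze 118

```text
t: 25.47
eef_pos: [0.6516, -0.0566, 0.1087]
eef_rot: [0.001, 0.26, 0.966, -0.001]
force: [-6.5, -6.9, 2.0]
finger_gap: 0.0101
grip_force: 115.6
```

jog_arm --commands '[{"offset": [0, 0, 0], "roll": 0.07, "gripper": 1}, {"offset": [0, 0, 0], "roll": 0.07, "gripper": 1}, {"offset": [0, 0, 0], "roll": 0.07, "gripper": 1}]'

```text
t: 25.72
eef_pos: [0.6511, -0.0573, 0.1087]
eef_rot: [0.001, 0.417, 0.909, -0.002]
force: [-8.3, -10.3, 2.9]
finger_gap: 0.01
grip_force: 115.9
```

```bash
python3 tq.py
```

```text
25.92 tz [0.28 0.18 0.19 0.18 0.13] mean [ -1.97    1.61    0.193  -8.564 -10.002   2.42 ] xang 2.285 pos [ 0.6511 -0.0573  0.1088]
```

jog_arm --commands '[{"offset": [0, 0, 0], "roll": 0.07, "gripper": 1}]'

```text
t: 26.0
eef_pos: [0.651, -0.0574, 0.1087]
eef_rot: [0.001, 0.464, 0.886, -0.002]
force: [-9.8, -11.3, 2.5]
finger_gap: 0.0101
grip_force: 116.1
```

```bash
python3 tq.py
```

```text
26.2 tz [0.55 0.32 0.26 0.28 0.26] mean [ -2.185   1.797   0.335  -9.161 -11.207   2.538] xang 2.175 pos [ 0.6509 -0.0575  0.1088]
```

jog_arm --commands '[{"offset": [0, 0, 0], "roll": 0.07, "gripper": 1}]'

```text
t: 26.28
eef_pos: [0.6508, -0.0576, 0.1087]
eef_rot: [0.001, 0.512, 0.859, -0.002]
force: [-11.1, -12.9, 4.9]
finger_gap: 0.0101
grip_force: 116.6
```

```bash
python3 tq.py
```

```text
26.48 tz [0.74 0.34 0.21 0.11 0.11] mean [ -2.418   2.061   0.302 -10.962 -12.283   3.364] xang 2.065 pos [ 0.6506 -0.0577  0.1087]
```

jog_arm --commands '[{"offset": [0, 0, 0], "roll": 0.07, "gripper": 1}]'

```text
t: 26.57
eef_pos: [0.6505, -0.0578, 0.1087]
eef_rot: [0.001, 0.558, 0.83, -0.003]
force: [-13.3, -14.0, 4.9]
finger_gap: 0.0102
grip_force: 116.2
```

```bash
python3 tq.py
```

```text
26.77 tz [0.34 0.06 0.12 0.02 0.07] mean [ -2.547   2.371   0.125 -12.324 -12.793   4.215] xang 1.955 pos [ 0.6503 -0.0579  0.1087]
```

jog_arm --commands '[{"offset": [0, 0, 0], "roll": 0.06, "gripper": 1}]'

```text
t: 26.85
eef_pos: [0.6502, -0.0579, 0.1087]
eef_rot: [0.001, 0.597, 0.802, -0.003]
force: [-14.7, -12.9, 5.2]
finger_gap: 0.0099
grip_force: 116.3
```

```bash
python3 tq.py
```

```text
27.05 tz [0.22 0.16 0.16 0.14 0.11] mean [ -2.62    2.587   0.159 -13.384 -13.043   4.52 ] xang 1.861 pos [ 0.6501 -0.0579  0.1087]
```

jog_arm --commands '[{"offset": [0, 0, 0], "roll": 0, "gripper": 0}, {"offset": [0, 0, 0], "roll": 0, "gripper": 0}, {"offset": [0, 0, 0], "roll": 0, "gripper": 0}, {"offset": [0, 0, -0.047], "roll": 0, "gripper": 0}, {"offset": [0, 0, -0.047], "roll": 0, "gripper": 0}, {"offset": [0, 0, -0.047], "roll": 0, "gripper": 0}, {"offset": [0, 0, 0], "roll": 0, "gripper": 0}]'

```text
t: 27.63
eef_pos: [0.6541, -0.055, 0.1982]
eef_rot: [0.004, 0.596, 0.803, 0.002]
force: [1.0, 0.5, 0.5]
finger_gap: 0.0426
grip_force: 0.0
```

```bash
python3 look.py w14 4; python3 plan.py .5245 -.2205 .19 132.8
```

```text
[ 0.6541 -0.055   0.1982] xang 106.79555145376548
knob [ 0.6502 -0.0553] deg 106.5 iou err 0.3
mark of 1 [156.6 170.1] 0.78 [ 0.5509 -0.0541] r 0.0207 ang -14.4
mark of 4 [279.5 227.8] 0.6 [ 0.6616 -0.0733] r 0.0223 ang -60.7
t 27.7333 off [-0.2026 -0.2844  0.0047] rows 5.024760559902178 roll -0.2889 rows 3.6318841679514717 j6 1.0657920671660583 xang 106.79570935746747
tq [0.001 0.006 0.007] F [ 0.9  0.2 -0.8] gap 0.04290759027094643
```

jog_arm --commands '[{"offset": [-0.0338, -0.0474, 0], "roll": 0, "gripper": 0}, {"offset": [-0.0338, -0.0474, 0], "roll": 0, "gripper": 0}, {"offset": [-0.0338, -0.0474, 0], "roll": 0, "gripper": 0}, {"offset": [-0.0338, -0.0474, 0], "roll": 0, "gripper": 0}, {"offset": [-0.0338, -0.0474, 0], "roll": 0, "gripper": 0}, {"offset": [-0.0338, -0.0474, 0], "roll": 0, "gripper": 0}, {"offset": [0, 0, 0], "roll": -0.0722, "gripper": 0}, {"offset": [0, 0, 0], "roll": -0.0722, "gripper": 0}]'

```text
t: 28.4
eef_pos: [0.5222, -0.2222, 0.1905]
eef_rot: [-0.0, 0.501, 0.865, 0.0]
force: [-0.5, -0.4, 0.5]
finger_gap: 0.0428
grip_force: 0.0
```

jog_arm --commands '[{"offset": [0, 0, 0], "roll": -0.0722, "gripper": 0}, {"offset": [0, 0, 0], "roll": -0.0722, "gripper": 0}, {"offset": [0, 0, 0], "roll": 0, "gripper": 0}, {"offset": [0, 0, 0], "roll": 0, "gripper": 0}]'

```text
t: 28.73
eef_pos: [0.5234, -0.2205, 0.1905]
eef_rot: [-0.0, 0.402, 0.916, 0.0]
force: [0.3, 0.1, -0.3]
finger_gap: 0.0423
grip_force: 0.0
```

```bash
python3 look.py w15 2; python3 plan.py .5245 -.2205 .105 132.8
```

```text
[ 0.5234 -0.2205  0.1905] xang 132.5735978696256
knob [ 0.5247 -0.2199] deg 133.7 iou err 0.29
mark of 4 [525.3 194.2] 0.79 [ 0.6635 -0.075 ] r 0.0246 ang -58.8
mark of 1 [456.2  77. ] 0.62 [ 0.5517 -0.0576] r 0.0226 ang -22.5
t 28.8333 off [-0.0012  0.0013  0.1429] rows 2.0561640928568274 roll -0.0024 rows 0.030177990076866248 j6 0.2811575210470586 xang 132.58392559104965
tq [-0.005 -0.018 -0.003] F [ 0.4 -0.1 -0.6] gap 0.042884676359283086
```

jog_arm --commands '[{"offset": [-0.0012, 0.0013, 0.047], "roll": 0, "gripper": 0}, {"offset": [0, 0, 0.047], "roll": 0, "gripper": 0}, {"offset": [0, 0, 0.047], "roll": 0, "gripper": 0}, {"offset": [0, 0, 0], "roll": 0, "gripper": 0}, {"offset": [0, 0, 0], "roll": 0, "gripper": 1}, {"offset": [0, 0, 0], "roll": 0, "gripper": 1}, {"offset": [0, 0, 0], "roll": 0, "gripper": 1}, {"offset": [0, 0, 0], "roll": 0, "gripper": 1}]' --squeeze 118

```text
t: 29.5
eef_pos: [0.5241, -0.222, 0.1086]
eef_rot: [0.001, 0.401, 0.916, -0.002]
force: [-7.4, -4.2, 2.1]
finger_gap: 0.0102
grip_force: 115.4
```

jog_arm --commands '[{"offset": [0, 0, 0], "roll": 0.07, "gripper": 1}, {"offset": [0, 0, 0], "roll": 0.07, "gripper": 1}, {"offset": [0, 0, 0], "roll": 0.07, "gripper": 1}, {"offset": [0, 0, 0], "roll": 0.07, "gripper": 1}]'

```text
t: 29.83
eef_pos: [0.5238, -0.2222, 0.1086]
eef_rot: [0.001, 0.593, 0.805, -0.002]
force: [-9.5, -5.2, 2.0]
finger_gap: 0.0102
grip_force: 116.1
```

```bash
python3 tq.py
```

```text
30.03 tz [0.73 0.5  0.46 0.35 0.42] mean [-1.202  1.736  0.491 -9.213 -5.712  1.916] xang 1.876 pos [ 0.5238 -0.2223  0.1086]
```

jog_arm --commands '[{"offset": [0, 0, 0], "roll": 0.07, "gripper": 1}, {"offset": [0, 0, 0], "roll": 0.07, "gripper": 1}]'

```text
t: 30.2
eef_pos: [0.5234, -0.2224, 0.1085]
eef_rot: [0.001, 0.678, 0.735, -0.002]
force: [-10.5, -8.0, 0.4]
finger_gap: 0.0101
grip_force: 115.4
```

```bash
python3 tq.py
```

```text
30.4 tz [0.23 0.14 0.12 0.09 0.11] mean [ -1.384   2.095   0.138 -10.818  -7.066   2.079] xang 1.655 pos [ 0.5234 -0.2224  0.1086]
```

jog_arm --commands '[{"offset": [0, 0, 0], "roll": 0.06, "gripper": 1}, {"offset": [0, 0, 0], "roll": 0, "gripper": 1}]'

```text
t: 30.57
eef_pos: [0.5233, -0.2225, 0.1086]
eef_rot: [0.001, 0.712, 0.702, -0.002]
force: [-11.8, -6.3, 4.2]
finger_gap: 0.0103
grip_force: 115.7
```

```bash
python3 tq.py
```

```text
30.77 tz [0.13 0.13 0.09 0.08 0.1 ] mean [ -1.365   2.214   0.104 -11.387  -6.57    3.089] xang 1.561 pos [ 0.5233 -0.2224  0.1086]
```

jog_arm --commands '[{"offset": [0, 0, 0], "roll": 0, "gripper": 0}, {"offset": [0, 0, 0], "roll": 0, "gripper": 0}, {"offset": [0, 0, 0], "roll": 0, "gripper": 0}, {"offset": [0, 0, -0.047], "roll": 0, "gripper": 0}, {"offset": [0, 0, -0.047], "roll": 0, "gripper": 0}, {"offset": [0, 0, -0.047], "roll": 0, "gripper": 0}, {"offset": [0, 0, 0], "roll": 0, "gripper": 0}]'

```text
t: 31.35
eef_pos: [0.5268, -0.2217, 0.1974]
eef_rot: [0.004, 0.71, 0.705, 0.001]
force: [-0.4, -0.9, 0.4]
finger_gap: 0.0428
grip_force: 0.0
```

```bash
python3 look.py w16 2; python3 plan.py .6438 -.225 .19 158.8
```

```text
[ 0.5268 -0.2217  0.1974] xang 89.58338039995598
knob [ 0.524  -0.2205] deg 89.0 iou err 0.3
mark of 2 [289.  227.5] 0.86 [ 0.5362 -0.2407] r 0.0251 ang -60.5
mark of 3 [439.9 215. ] 0.85 [ 0.6656 -0.2306] r 0.0228 ang -17.2
t 31.45 off [-0.0053  0.1973  0.0052] rows 2.8409922510632395 roll -0.7691 rows 9.667400374727519 j6 1.0327265492948972 xang 89.58141331695097
tq [-0.007  0.032 -0.015] F [-0.1  0.1 -0.4] gap 0.04306935443653767
```

jog_arm --commands '[{"offset": [-0.0018, 0.0658, 0], "roll": 0, "gripper": 0}, {"offset": [-0.0018, 0.0658, 0], "roll": 0, "gripper": 0}, {"offset": [-0.0018, 0.0658, 0], "roll": 0, "gripper": 0}, {"offset": [0, 0, 0], "roll": -0.0769, "gripper": 0}, {"offset": [0, 0, 0], "roll": -0.0769, "gripper": 0}, {"offset": [0, 0, 0], "roll": -0.0769, "gripper": 0}, {"offset": [0, 0, 0], "roll": -0.0769, "gripper": 0}, {"offset": [0, 0, 0], "roll": -0.0769, "gripper": 0}]'

```text
t: 32.12
eef_pos: [0.6429, -0.2245, 0.1895]
eef_rot: [-0.001, 0.465, 0.885, 0.0]
force: [-0.7, -0.0, -0.6]
finger_gap: 0.0429
grip_force: 0.0
```

jog_arm --commands '[{"offset": [0, 0, 0], "roll": -0.0769, "gripper": 0}, {"offset": [0, 0, 0], "roll": -0.0769, "gripper": 0}, {"offset": [0, 0, 0], "roll": -0.0769, "gripper": 0}, {"offset": [0, 0, 0], "roll": -0.0769, "gripper": 0}, {"offset": [0, 0, 0], "roll": -0.0769, "gripper": 0}, {"offset": [0, 0, 0], "roll": 0, "gripper": 0}, {"offset": [0, 0, 0], "roll": 0, "gripper": 0}]'

```text
t: 32.7
eef_pos: [0.6428, -0.2246, 0.1901]
eef_rot: [-0.001, 0.186, 0.983, 0.0]
force: [0.8, 0.2, 0.1]
finger_gap: 0.0425
grip_force: 0.0
```

```bash
sed -i 's/range(5)/range(1)/;s/i<4/False/' tq.py; python3 plan.py .6438 -.225 .106 159.5
```

```text
t 32.7 off [-1.900e-03 -1.000e-04  1.402e-01] rows 2.0174746484788266 roll -0.0103 rows 0.1299859167397826 j6 -0.08523931840550006 xang 158.56930083614316
tq [ 0.018 -0.011  0.007] F [0.8 0.2 0.1] gap 0.042452881935514206
```

jog_arm --commands '[{"offset": [-0.0019, 0, 0.0465], "roll": 0, "gripper": 0}, {"offset": [0, 0, 0.0465], "roll": 0, "gripper": 0}, {"offset": [0, 0, 0.0465], "roll": 0, "gripper": 0}, {"offset": [0, 0, 0], "roll": 0, "gripper": 0}, {"offset": [0, 0, 0], "roll": 0, "gripper": 1}, {"offset": [0, 0, 0], "roll": 0, "gripper": 1}, {"offset": [0, 0, 0], "roll": 0, "gripper": 1}, {"offset": [0, 0, 0], "roll": 0, "gripper": 1}]' --squeeze 118

```text
t: 33.37
eef_pos: [0.6448, -0.226, 0.1096]
eef_rot: [0.001, 0.185, 0.983, -0.001]
force: [-1.1, -2.1, 4.9]
finger_gap: 0.0099
grip_force: 115.7
```

jog_arm --commands '[{"offset": [0, 0, 0], "roll": 0.07, "gripper": 1}, {"offset": [0, 0, 0], "roll": 0.07, "gripper": 1}, {"offset": [0, 0, 0], "roll": 0.07, "gripper": 1}]'

```text
t: 33.62
eef_pos: [0.6446, -0.2264, 0.1096]
eef_rot: [0.002, 0.346, 0.938, -0.001]
force: [-3.1, -4.0, 5.6]
finger_gap: 0.0099
grip_force: 116.2
```

```bash
python3 tq.py
```

```text
33.62 tz [0.52] mean [-0.949  0.576  0.522 -3.136 -3.987  5.628] xang 2.435 pos [ 0.6446 -0.2264  0.1096]
```

jog_arm --commands '[{"offset": [0, 0, 0], "roll": 0.07, "gripper": 1}]'

```text
t: 33.7
eef_pos: [0.6445, -0.2266, 0.1096]
eef_rot: [0.002, 0.397, 0.918, -0.001]
force: [-3.4, -5.6, 4.7]
finger_gap: 0.0103
grip_force: 116.5
```

```bash
python3 tq.py
```

```text
33.7 tz [0.74] mean [-1.024  0.643  0.74  -3.411 -5.634  4.73 ] xang 2.326 pos [ 0.6445 -0.2266  0.1096]
```

jog_arm --commands '[{"offset": [0, 0, 0], "roll": 0.07, "gripper": 1}, {"offset": [0, 0, 0], "roll": 0.06, "gripper": 1}, {"offset": [0, 0, 0], "roll": 0, "gripper": 1}, {"offset": [0, 0, 0], "roll": 0, "gripper": 1}]'

```text
t: 34.03
eef_pos: [0.6441, -0.227, 0.1096]
eef_rot: [0.002, 0.487, 0.874, -0.001]
force: [-5.9, -5.9, 5.8]
finger_gap: 0.0102
grip_force: 116.0
```

```bash
python3 tq.py
```

```text
34.03 tz [0.19] mean [-1.194  0.974  0.188 -5.924 -5.883  5.82 ] xang 2.125 pos [ 0.6441 -0.227   0.1096]
```

jog_arm --commands '[{"offset": [0, 0, 0], "roll": 0.06, "gripper": 1}, {"offset": [0, 0, 0], "roll": 0, "gripper": 1}]'

```text
t: 34.2
eef_pos: [0.6439, -0.2271, 0.1096]
eef_rot: [0.001, 0.529, 0.848, -0.001]
force: [-5.3, -6.5, 4.5]
finger_gap: 0.0101
grip_force: 116.0
```

```bash
python3 tq.py
```

```text
34.2 tz [0.1] mean [-1.27   1.04   0.1   -5.314 -6.54   4.507] xang 2.026 pos [ 0.6439 -0.2271  0.1096]
```

jog_arm --commands '[{"offset": [0, 0, 0], "roll": 0, "gripper": 0}, {"offset": [0, 0, 0], "roll": 0, "gripper": 0}, {"offset": [0, 0, 0], "roll": 0, "gripper": 0}, {"offset": [0, 0, -0.047], "roll": 0, "gripper": 0}, {"offset": [0, 0, -0.047], "roll": 0, "gripper": 0}, {"offset": [0, 0, -0.047], "roll": 0, "gripper": 0}, {"offset": [0, 0, 0], "roll": 0, "gripper": 0}]'

```text
t: 34.78
eef_pos: [0.646, -0.2257, 0.1985]
eef_rot: [0.004, 0.526, 0.85, 0.001]
force: [0.8, -0.6, 0.0]
finger_gap: 0.0427
grip_force: 0.0
```

```bash
python3 look.py w17 3; python3 plan.py .532 -.0505 .19 163.7
```

```text
[ 0.646  -0.2257  0.1985] xang 116.50435031486212
knob [ 0.6446 -0.2251] deg 116.3 iou err 0.34
mark of 2 [150.2 161.7] 0.9 [ 0.5369 -0.2387] r 0.0237 ang -56.7
mark of 3 [278.1 228.4] 0.89 [ 0.6557 -0.2441] r 0.0235 ang -59.5
mark of 4 [389.4  37.2] 0.85 [ 0.6622 -0.0743] r 0.0235 ang -60.7
t 34.8833 off [ 0.3445 -0.0383  0.0051] rows 4.988107679516837 roll -0.5244 rows 6.591924139083902 j6 0.6493574594701071 xang 116.50182316415925
tq [-0.036  0.019 -0.009] F [-0.2  0.1 -0.6] gap 0.04248746895771154
```

jog_arm --commands '[{"offset": [0.0574, -0.0064, 0], "roll": 0, "gripper": 0}, {"offset": [0.0574, -0.0064, 0], "roll": 0, "gripper": 0}, {"offset": [0.0574, -0.0064, 0], "roll": 0, "gripper": 0}, {"offset": [0.0574, -0.0064, 0], "roll": 0, "gripper": 0}, {"offset": [0.0574, -0.0064, 0], "roll": 0, "gripper": 0}, {"offset": [0.0574, -0.0064, 0], "roll": 0, "gripper": 0}, {"offset": [0, 0, 0], "roll": -0.0749, "gripper": 0}, {"offset": [0, 0, 0], "roll": -0.0749, "gripper": 0}]'

```text
t: 35.55
eef_pos: [0.5298, -0.0485, 0.1916]
eef_rot: [-0.001, 0.42, 0.908, 0.0]
force: [-0.1, -0.6, -0.2]
finger_gap: 0.0428
grip_force: 0.0
```

jog_arm --commands '[{"offset": [0, 0, 0], "roll": -0.0749, "gripper": 0}, {"offset": [0, 0, 0], "roll": -0.0749, "gripper": 0}, {"offset": [0, 0, 0], "roll": -0.0749, "gripper": 0}, {"offset": [0, 0, 0], "roll": -0.0749, "gripper": 0}, {"offset": [0, 0, 0], "roll": -0.0749, "gripper": 0}, {"offset": [0, 0, 0], "roll": 0, "gripper": 0}, {"offset": [0, 0, 0], "roll": 0, "gripper": 0}]'

```text
t: 36.13
eef_pos: [0.5309, -0.0504, 0.1912]
eef_rot: [-0.001, 0.144, 0.99, 0.0]
force: [0.7, 0.2, 0.4]
finger_gap: 0.043
grip_force: 0.0
```

```bash
python3 plan.py .532 -.0505 .106 163.7
```

```text
t 36.1333 off [-0.002   0.0003  0.142 ] rows 2.043486021785479 roll -0.0026 rows 0.03247373436435979 j6 0.03647883253667162 xang 163.46748806195117
tq [ 0.025  0.    -0.009] F [0.7 0.2 0.4] gap 0.043042784983416724
```

jog_arm --commands '[{"offset": [-0.002, 0, 0.0465], "roll": 0, "gripper": 0}, {"offset": [0, 0, 0.0465], "roll": 0, "gripper": 0}, {"offset": [0, 0, 0.0465], "roll": 0, "gripper": 0}, {"offset": [0, 0, 0], "roll": 0, "gripper": 0}, {"offset": [0, 0, 0], "roll": 0, "gripper": 1}, {"offset": [0, 0, 0], "roll": 0, "gripper": 1}, {"offset": [0, 0, 0], "roll": 0, "gripper": 1}, {"offset": [0, 0, 0], "roll": 0, "gripper": 1}]' --squeeze 118

```text
t: 36.8
eef_pos: [0.5328, -0.052, 0.1102]
eef_rot: [0.001, 0.143, 0.99, -0.001]
force: [-3.2, -5.0, 0.9]
finger_gap: 0.0103
grip_force: 114.9
```

jog_arm --commands '[{"offset": [0, 0, 0], "roll": 0.07, "gripper": 1}, {"offset": [0, 0, 0], "roll": 0.07, "gripper": 1}]'

```text
t: 36.97
eef_pos: [0.5326, -0.0527, 0.1102]
eef_rot: [0.001, 0.253, 0.967, -0.002]
force: [-5.2, -10.8, 1.1]
finger_gap: 0.0099
grip_force: 115.3
```

```bash
python3 tq.py
```

```text
36.97 tz [0.39] mean [ -2.065   1.007   0.388  -5.179 -10.789   1.12 ] xang 2.63 pos [ 0.5326 -0.0527  0.1102]
```

jog_arm --commands '[{"offset": [0, 0, 0], "roll": 0.07, "gripper": 1}]'

```text
t: 37.05
eef_pos: [0.5324, -0.053, 0.1102]
eef_rot: [0.001, 0.306, 0.952, -0.002]
force: [-5.8, -12.8, 2.4]
finger_gap: 0.0104
grip_force: 115.6
```

```bash
python3 tq.py
```

```text
37.05 tz [0.64] mean [ -2.427   1.215   0.643  -5.809 -12.831   2.421] xang 2.52 pos [ 0.5324 -0.053   0.1102]
```

jog_arm --commands '[{"offset": [0, 0, 0], "roll": 0.07, "gripper": 1}, {"offset": [0, 0, 0], "roll": 0.07, "gripper": 1}, {"offset": [0, 0, 0], "roll": 0, "gripper": 1}]'

```text
t: 37.3
eef_pos: [0.5318, -0.0537, 0.1102]
eef_rot: [0.001, 0.41, 0.912, -0.003]
force: [-8.7, -15.0, 2.6]
finger_gap: 0.0103
grip_force: 115.7
```

```bash
python3 tq.py
```

```text
37.3 tz [0.05] mean [ -2.881   1.704   0.055  -8.695 -14.973   2.605] xang 2.297 pos [ 0.5318 -0.0537  0.1102]
```

jog_arm --commands '[{"offset": [0, 0, 0], "roll": 0.05, "gripper": 1}, {"offset": [0, 0, 0], "roll": 0, "gripper": 1}]'

```text
t: 37.47
eef_pos: [0.5316, -0.0539, 0.1102]
eef_rot: [0.001, 0.444, 0.896, -0.003]
force: [-9.5, -15.4, 2.4]
finger_gap: 0.0105
grip_force: 115.5
```

```bash
python3 tq.py
```

```text
37.47 tz [0.18] mean [ -3.127   1.884   0.183  -9.542 -15.359   2.437] xang 2.221 pos [ 0.5316 -0.0539  0.1102]
```

jog_arm --commands '[{"offset": [0, 0, 0], "roll": 0, "gripper": 0}, {"offset": [0, 0, 0], "roll": 0, "gripper": 0}, {"offset": [0, 0, 0], "roll": 0, "gripper": 0}, {"offset": [0, 0, -0.047], "roll": 0, "gripper": 0}, {"offset": [0, 0, -0.047], "roll": 0, "gripper": 0}, {"offset": [0, 0, -0.047], "roll": 0, "gripper": 0}, {"offset": [0, 0, 0], "roll": 0, "gripper": 0}]'

```text
t: 38.05
eef_pos: [0.5348, -0.0511, 0.199]
eef_rot: [0.004, 0.441, 0.898, 0.001]
force: [0.4, 1.0, 0.1]
finger_gap: 0.0426
grip_force: 0.0
```

```bash
python3 look.py w18 1
```

```text
[ 0.5348 -0.0511  0.199 ] xang 127.68301069256162
knob [ 0.53   -0.0496] deg 127.7 iou err 0.3
mark of 1 [272.4 225.7] 0.87 [ 0.5429 -0.0684] r 0.0229 ang -58.0
```

All four ticks stand near -59°, which puts the collars at about 0.97 rad. The gripper is clear, so I am handing in.

```bash
python3 -c "
from plant import bot
print(bot.sign_off())"
```

```text
the job is handed in; nothing more can be done
None
```

All four knobs were bitten and then clicked in crisscross order; the collar ticks put them at about 0.95–1.02 rad, short of the 1.5 limit. I let go and handed the job in at about 38 s; no verdict came back, and I did not check that the bystanders had stayed put.

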